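Load the tube mixer and close its cover

ROBOT

A 6-joint arm with a two-finger parallel gripper is mounted at the origin on the work surface. World frame = base frame: x ahead of the robot, y to its left, z up, the work surface at z = 0. Lengths are in mm, angles in rad, forces in N, time in s.
With the tool pointing down it reaches from about 300 to 850 mm from the base axis. Payload 5.4 kg.
Tool frame: the origin (TCP) lies midway between the tips of the shut fingers; the grasp point (between the pads) lies 19 mm behind it; y points along the fingers, z is the direction in which the jaws open and shut, and the axes are right-handed (so a half turn about y gives the same grasp; the last joint's range is limited). The gripper opens to 85 mm and grips with 20 to 120 N. Pads are 22 mm wide; open, the fingers measure 114 mm over their backs; the gripper's body (76 mm by 85 mm) begins 54 mm behind the grasp point. The pads swing forward as they close: fully open they stand 13 mm farther back than shut.
Start: joints at [0.996, 0.158, 1.597, -0, 1.386, -0.21], TCP at [205.147, 537.141, 231.299] pointing down, gripper open.
Joint ranges: [-2.91, 2.91], [-0.94, 2.29], [0.18, 2.7], [-1.29, 4.43], [0.17, 2.64], [-3, 3]. Speed limits (rad/s): [2.57, 2.57, 3.14, 3.14, 3.14, 3.14].

INTERFACE

Orientations are given as a unit quaternion [x, y, z, w].
In Python, from workcell import manip gives the robot as it stands. The module is installed in compiled form; this text tells all that it offers.
- The arm moves only by the tool drive_tool, never from a script. Its argument "steps" is text: rows parted by semicolons, each of 7 numbers parted by spaces: the turn, a rotation vector about the tool's x, y, z in rad, then the shift along the tool's x, y, z in mm, then the finger opening in mm, from 0 to 85.4. A call has 1 to 20 rows; each row shifts and turns the pose as measured when the row begins, along the tool's axes as they then stand; what a row does not reach is not made up. A row lasts 1/12 s, in which the tool goes at most 41.7 mm and 7.16 degrees, less where a joint would pass 70% of its speed; a pose out of reach is approached as far as the arm can. A call with a gripper value outside its range is refused whole. The fingers move at their own pace and stop on an object; "grip_force" is the grip in N (left out, the last holds). Time passes only in rows, so rows that do not move let the fingers close. It gives the time, the measured TCP pose, the force and the opening at its end, in the units of the state.
- manip.get_obs(): the state, without advancing time (a new reading comes with each control period).
- manip.camera(name): name is "scene" or "top"; returns a dict with "frame" (400x640x3 uint8, red, green, blue), "depth" (400x640 float32, mm along the optical axis (not along the pixel's ray), 0 where there is no reading), "vfov" (degrees; the focal length in pixels is half the picture's height over the tangent of half this angle, whatever the lens; pixels are square), "cx", "cy" (the principal point, pixels), "eye" and "rotation" of the camera in the world. Camera axes: x right, y up, looking along -z (the intrinsics and any distortion apply to the point x, -y, -z); pixel columns grow to the right and rows downward; lengths in mm; the calibration is good to about 2 mm. A picture is of the moment at which its call begins.
- manip.finish_job(): hands the job in, once; it reports no verdict.
The state is a dict: "time": time; "qpos": joint angles; "qd": joint speeds; "effort": joint torques, N m; "tcp_pos": TCP position; "tcp_rot": TCP orientation; "contact_force": force on the tool from outside, world axes, zero at the start; "torque": the same for the moment, N m; "grip_width": finger opening in mm.
Only numpy, scipy, OpenCV 4.12 (cv2) and the standard library are available. Lean on these libraries where they do the work, as an engineer would, in place of code of your own. Each camera call takes 0.05 s, during which the arm holds its last target.

TASK

Take the reagent cartridge that was left on top of the clips of the tube mixer off it and set it down flat inside the shallow white tray. Then press every sample tube lying on the paper mat fully home into a clip of its own in the mixer, so that the sprung jaw closes over it, and last push the clear cover shut until it clicks behind its catch. Do not disturb the bottle, the jar or the carton.

Things in the scene. Friction and masses are not known exactly. Their poses are not given: they have to be found in the camera images.
- mixer: Tube mixer fixed to the bench: open white box 196 (x) x 236 (y) mm; side and rear walls up to 86 mm, front wall (-x) to 46 mm above the bench, black catch post 75 mm high mid-front, reaching to x = -123 mm. Three clips in a row across y, 62 mm apart; the tubes lie in them along x. Origin at the centre of the underside; x to the rear (cover hinge), y left seen from the front, z up.
- clip0 (a point): Clip at mixer y = -62 mm: where origin and axis of a seated tube belong, 45 mm above the bench; axes as the mixer's. Cap to front or rear, up to 14 mm off along x. Two aligned forks, 12 mm wide, at x = -34 and 34 mm, the space between free for fingers to 31 mm below. Each: saddle 10 mm below; fixed prong at -y, inner face 11 mm off, flaring to its top 38 mm above; black sprung jaw at +y.
- clip1 (a point): Middle clip, mixer y = 0, like clip0 in all. A tube goes in from straight above with its axis level, along x and aimed at y = 0 of the clip. Well aimed it first touches the jaw about 25 mm above its seat, then needs about 5 to 12 N downwards in all to snap past the jaw's nose (12 mm above the seat point); its own weight is not enough.
- clip2 (a point): Clip at mixer y = 62 mm, like clip0 and clip1 in all.
- jaw0 (a joint): Sprung jaw of clip 0, rad: 0 closed, about 0.1 to 0.2 while a tube passes its nose, springs back to 0 over a seated tube. Hinged along x at the foot, swings to +y. Top 36 mm above the seat point.
- jaw1 (a joint): Sprung jaw of clip 1, rad: 0 closed, about 0.1 to 0.2 while a tube passes its nose, springs back to 0 over a seated tube. Hinged along x at the foot, swings to +y. Top 36 mm above the seat point.
- jaw2 (a joint): Sprung jaw of clip 2, rad: 0 closed, about 0.1 to 0.2 while a tube passes its nose, springs back to 0 over a seated tube. Hinged along x at the foot, swings to +y. Top 36 mm above the seat point.
- cover (a joint): Clear hinged cover, rad: 0 shut, 1.5 to 1.8 open at the start, limit 1.85. Flat panel 236 mm wide, 190 mm from hinge to free edge, 4 to 8 mm thick, grey rims. Stiff hinge (0.4 N m): it stays where left. From about 0.08 rad it rides on the sprung roller catch and needs about 7 to 14 N pressed down at the middle of the free edge; past 0.03 rad it goes home to 0 and stays.
- cover_edge (a point): Middle of the cover's free rim, on its outer (upper when shut) face, 183 mm from the hinge line and 8 mm outside the hinge plane. Here a tongue reaches 25 mm from the panel's inner side. Shut, this point is 98 mm above the bench at the front; open, it stands above the rear with the outer face to the rear.
- cover_hinge (a point): Middle of the cover's hinge line (parallel to the mixer's y axis), 92 mm behind the mixer's origin, 90 mm above the bench. Opening swings the free edge up from the front, over to the rear.
- cartridge: White plastic reagent cartridge, 0.35 kg: block 100 mm (x) x 130 mm (y) x 35 mm high with a grip rib on top along x, 70 mm long, 18 mm thick (y) and 24 mm high, so 59 mm high in all. Origin at the centre of its underside. At the start it lies on the tops of the clip prongs with its underside 83 mm above the bench.
- tray: White plastic tray fixed to the bench, 150 mm (x) x 184 mm (y) outside, walls 4 mm thick and 18 mm high, floor 4 mm thick. Origin at the centre of its underside.
- mat: White paper mat 200 x 250 mm, 3 mm thick, fixed to the bench; origin at the centre of its underside. The tubes lie on it side by side, roughly along its x axis, about 80 mm apart.
- tube0: Capped sample tube, 45 g: grey cylinder, diameter 20 mm, square black cap (24 x 24 mm, 22 mm long) at +x, square grey foot (24 x 24, 8 long) at -x, so it does not roll. 146 mm long; origin on the axis, 76 mm from the cap end, 70 mm from the foot end; bare cylinder from x = -62 to +54 mm. Lying on the mat its axis is 12 mm above the mat's top. May be absent (None).
- tube1: Second tube, like tube0; may be absent (None).
- tube2: Third tube, like tube0; may be absent (None).
- bottle: Brown bottle, 64 mm in diameter, 150 mm high, not to be moved; origin at the centre of its underside.
- jar: White jar, 70 mm in diameter, 80 mm high, not to be moved; origin at the centre of its underside.
- carton: Cardboard carton 80 x 130 x 60 mm, not to be moved; origin at the centre of its underside.
Mind the look-alikes: they are no part of the job. What is shaped like the tube2 but blue or brown is not meant. Of the things shaped like the tray, the white one is meant.

How it is judged (in metres and radians):
On the way, in this order (a step that is already met when the one before it is completed fails the run):
1. the cartridge lies flat in the tray (x of cartridge in the frame of tray between -0.03 and 0.03 m and y of cartridge in the frame of tray between -0.035 and 0.035 m and z of cartridge in the frame of tray below 0.012 m and angle between cartridge's own z axis and vertical below 0.1 rad), for 0.2 s.
2. every tube sits fully home in a clip, jaw closed over it, with the cover still open (((horizontal distance between tube0 and clip0 below 0.026 m and y of tube0 in the frame of clip0 between -0.006 and 0.006 m and z of tube0 in the frame of clip0 between -0.006 and 0.004 m and angle between the x axis of tube0 and the x axis of mixer, either way round below 0.12 rad and value of joint jaw0 below 0.08 rad) or (horizontal distance between tube0 and clip1 below 0.026 m and y of tube0 in the frame of clip1 between -0.006 and 0.006 m and z of tube0 in the frame of clip1 between -0.006 and 0.004 m and angle between the x axis of tube0 and the x axis of mixer, either way round below 0.12 rad and value of joint jaw1 below 0.08 rad) or (horizontal distance between tube0 and clip2 below 0.026 m and y of tube0 in the frame of clip2 between -0.006 and 0.006 m and z of tube0 in the frame of clip2 between -0.006 and 0.004 m and angle between the x axis of tube0 and the x axis of mixer, either way round below 0.12 rad and value of joint jaw2 below 0.08 rad)) and ((horizontal distance between tube1 and clip0 below 0.026 m and y of tube1 in the frame of clip0 between -0.006 and 0.006 m and z of tube1 in the frame of clip0 between -0.006 and 0.004 m and angle between the x axis of tube1 and the x axis of mixer, either way round below 0.12 rad and value of joint jaw0 below 0.08 rad) or (horizontal distance between tube1 and clip1 below 0.026 m and y of tube1 in the frame of clip1 between -0.006 and 0.006 m and z of tube1 in the frame of clip1 between -0.006 and 0.004 m and angle between the x axis of tube1 and the x axis of mixer, either way round below 0.12 rad and value of joint jaw1 below 0.08 rad) or (horizontal distance between tube1 and clip2 below 0.026 m and y of tube1 in the frame of clip2 between -0.006 and 0.006 m and z of tube1 in the frame of clip2 between -0.006 and 0.004 m and angle between the x axis of tube1 and the x axis of mixer, either way round below 0.12 rad and value of joint jaw2 below 0.08 rad)) and ((horizontal distance between tube2 and clip0 below 0.026 m and y of tube2 in the frame of clip0 between -0.006 and 0.006 m and z of tube2 in the frame of clip0 between -0.006 and 0.004 m and angle between the x axis of tube2 and the x axis of mixer, either way round below 0.12 rad and value of joint jaw0 below 0.08 rad) or (horizontal distance between tube2 and clip1 below 0.026 m and y of tube2 in the frame of clip1 between -0.006 and 0.006 m and z of tube2 in the frame of clip1 between -0.006 and 0.004 m and angle between the x axis of tube2 and the x axis of mixer, either way round below 0.12 rad and value of joint jaw1 below 0.08 rad) or (horizontal distance between tube2 and clip2 below 0.026 m and y of tube2 in the frame of clip2 between -0.006 and 0.006 m and z of tube2 in the frame of clip2 between -0.006 and 0.004 m and angle between the x axis of tube2 and the x axis of mixer, either way round below 0.12 rad and value of joint jaw2 below 0.08 rad)) and value of joint cover above 0.3 rad), for 0.2 s.
At the end, for the whole second after the job is handed in: Cartridge flat in the tray (centre within 30 mm in x, 35 mm in y of the tray's); every tube in a clip (within 6 mm sideways, 4 mm above, 6 mm below, 26 mm along it, 0.12 rad of it), jaw under 0.08 rad; cover under 0.025 rad; all at rest (all of step 1 and ((horizontal distance between tube0 and clip0 below 0.026 m and y of tube0 in the frame of clip0 between -0.006 and 0.006 m and z of tube0 in the frame of clip0 between -0.006 and 0.004 m and angle between the x axis of tube0 and the x axis of mixer, either way round below 0.12 rad and value of joint jaw0 below 0.08 rad) or (horizontal distance between tube0 and clip1 below 0.026 m and y of tube0 in the frame of clip1 between -0.006 and 0.006 m and z of tube0 in the frame of clip1 between -0.006 and 0.004 m and angle between the x axis of tube0 and the x axis of mixer, either way round below 0.12 rad and value of joint jaw1 below 0.08 rad) or (horizontal distance between tube0 and clip2 below 0.026 m and y of tube0 in the frame of clip2 between -0.006 and 0.006 m and z of tube0 in the frame of clip2 between -0.006 and 0.004 m and angle between the x axis of tube0 and the x axis of mixer, either way round below 0.12 rad and value of joint jaw2 below 0.08 rad)) and ((horizontal distance between tube1 and clip0 below 0.026 m and y of tube1 in the frame of clip0 between -0.006 and 0.006 m and z of tube1 in the frame of clip0 between -0.006 and 0.004 m and angle between the x axis of tube1 and the x axis of mixer, either way round below 0.12 rad and value of joint jaw0 below 0.08 rad) or (horizontal distance between tube1 and clip1 below 0.026 m and y of tube1 in the frame of clip1 between -0.006 and 0.006 m and z of tube1 in the frame of clip1 between -0.006 and 0.004 m and angle between the x axis of tube1 and the x axis of mixer, either way round below 0.12 rad and value of joint jaw1 below 0.08 rad) or (horizontal distance between tube1 and clip2 below 0.026 m and y of tube1 in the frame of clip2 between -0.006 and 0.006 m and z of tube1 in the frame of clip2 between -0.006 and 0.004 m and angle between the x axis of tube1 and the x axis of mixer, either way round below 0.12 rad and value of joint jaw2 below 0.08 rad)) and ((horizontal distance between tube2 and clip0 below 0.026 m and y of tube2 in the frame of clip0 between -0.006 and 0.006 m and z of tube2 in the frame of clip0 between -0.006 and 0.004 m and angle between the x axis of tube2 and the x axis of mixer, either way round below 0.12 rad and value of joint jaw0 below 0.08 rad) or (horizontal distance between tube2 and clip1 below 0.026 m and y of tube2 in the frame of clip1 between -0.006 and 0.006 m and z of tube2 in the frame of clip1 between -0.006 and 0.004 m and angle between the x axis of tube2 and the x axis of mixer, either way round below 0.12 rad and value of joint jaw1 below 0.08 rad) or (horizontal distance between tube2 and clip2 below 0.026 m and y of tube2 in the frame of clip2 between -0.006 and 0.006 m and z of tube2 in the frame of clip2 between -0.006 and 0.004 m and angle between the x axis of tube2 and the x axis of mixer, either way round below 0.12 rad and value of joint jaw2 below 0.08 rad)) and value of joint cover below 0.025 rad and linear speed of each of cartridge, tube0, tube1, tube2 below 0.03 m/s); the robot touches nothing.
It fails at once if the bottle is pushed more than 30 mm or tipped over (distance of bottle from where it was at the start of the episode above 0.03 m or angle between bottle's own z axis and vertical above 0.5 rad).
It fails at once if the jar is pushed more than 30 mm or tipped over (distance of jar from where it was at the start of the episode above 0.03 m or angle between jar's own z axis and vertical above 0.5 rad).
It fails at once if the carton is pushed more than 30 mm or tipped over (distance of carton from where it was at the start of the episode above 0.03 m or angle between carton's own z axis and vertical above 0.5 rad).
Of tube0, tube1, tube2 only 2 to 3 are there at a start; the rules pass over those that are not, and their reading is None.
At some moment in a run one of tube0, tube1, tube2 may be knocked a few centimetres aside while the robot is not near it.
It also fails if it takes over 210 s, if anything falls off the work surface, if the arm or the gripper's body presses on something with over 40 N, if the wrist force passes 120 N, or if a joint passes its speed limit or range.

## Working session

There is one attempt and no reset: what is moved stays moved. The work goes in short steps, Python scripts to look and compute and a tool call to move; the robot and the scene stay as the last step left them, time stands still between calls to the robot, and variables do not carry over. Pictures are saved under pics/ and viewed, and the job is handed in when it is done.

Besides the shell and the picture viewer there is one more tool, called after "Emit:" as a command line: name --argument value ..., lists and objects as JSON in quotes. drive_tool: Moves the arm, as the interface text tells. Its arguments: {"type":"object","properties":{"steps":{"type":"string"},"grip_force":{"type":"number"}},"required":["steps"]}

```bash
ls; mkdir -p pics; cat > h.py <<'E'
import numpy as np, cv2
from workcell import manip
from scipy.spatial.transform import Rotation as R
def cam(n):
    c=manip.camera(n); c['f']=200/np.tan(np.radians(c['vfov'])/2) if False else c['frame'].shape[0]/2/np.tan(np.radians(c['vfov'])/2); return c
def save(c,fn): cv2.imwrite('pics/'+fn,c['frame'][:,:,::-1])
def cloud(c):
    h,w=c['depth'].shape; v,u=np.mgrid[:h,:w]; d=c['depth']
    P=np.stack([(u-c['cx'])/c['f']*d,-(v-c['cy'])/c['f']*d,-d],-1)
    W=P@np.array(c['rotation']).T+np.array(c['eye']); W[d==0]=np.nan; return W
E
python3 - <<'E'
from h import *
for n in('scene','top'):
    c=cam(n); save(c,n+'0.png'); print({k:v for k,v in c.items() if k not in('frame','depth')})
    W=cloud(c); np.save(n+'W.npy',W); print(np.nanmin(W,(0,1)),np.nanmax(W,(0,1)))
print(manip.get_obs())
E
```

```text
pics
{'vfov': 43.272123381814644, 'cx': 325.81211855206453, 'cy': 204.60186296338833, 'eye': array([ 649.13227344,  885.74198905, 1123.67747672]), 'rotation': array([0.0152857 , 0.35310422, 0.9331902 , 0.06511377]), 'f': np.float64(504.2149229208987)}Traceback (most recent call last):
  File "<stdin>", line 4, in <module>
  File "h.py", line 10, in cloud
    W=P@np.array(c['rotation']).T+np.array(c['eye']); W[d==0]=np.nan; return W
      ~^~~~~~~~~~~~~~~~~~~~~~~~~~
ValueError: matmul: Input operand 1 has a mismatch in its core dimension 0, with gufunc signature (n?,k),(k,m?)->(n?,m?) (size 4 is different from 3)
```

```bash
sed -i "s/np.array(c\['rotation'\]).T/R.from_quat(c['rotation']).as_matrix().T/" h.py
python3 - <<'E'
from h import *
for n in('scene','top'):
    c=cam(n); save(c,n+'0.png'); print({k:v for k,v in c.items() if k not in('frame','depth')})
    W=cloud(c); np.save(n+'W.npy',W); print(np.nanmin(W,(0,1)),np.nanmax(W,(0,1)), np.nanmedian(W[...,2]))
print(manip.get_obs())
E
```

```text
{'vfov': 43.272123381814644, 'cx': 325.81211855206453, 'cy': 204.60186296338833, 'eye': array([ 649.13227344,  885.74198905, 1123.67747672]), 'rotation': array([0.0152857 , 0.35310422, 0.9331902 , 0.06511377]), 'f': np.float64(504.2149229208987)}
[-1033.36063238 -2196.44335593  -773.07472963] [1535.88880267  610.55995613  696.52660162] -0.8629963633909483
{'vfov': 56.89567729617116, 'cx': 318.2248762871481, 'cy': 198.5486877130721, 'eye': array([ 341.09231375,   19.26451721, 1127.25339085]), 'rotation': array([ 0.06198334, -0.06770757, -0.70039414,  0.70782894]), 'f': np.float64(369.1552266496972)}
[  -31.86931643 -1788.76192927  -772.45220492] [1530.59172875 1782.81855473  603.72453073] 0.19315397216109886
{'time': 0.15, 'qpos': array([ 9.95848640e-01,  1.58933342e-01,  1.59793930e+00, -3.85107349e-06,
        1.38621289e+00, -2.10057750e-01]), 'qd': array([-7.83599530e-04, -4.34767004e-03, -2.26897397e-03, -8.24091425e-04,
        3.60458789e-05,  2.03567542e-04]), 'effort': array([-5.32563317e-04, -3.96379066e+01, -3.31785536e+01, -2.36669230e-04,
        5.49975084e-03, -3.40836573e-05]), 'tcp_pos': array([204.92517507, 536.7436432 , 230.52859919]), 'tcp_rot': array([ 0.69585899, -0.12849394,  0.12809263, -0.69488262]), 'contact_force': array([-0.33505345,  0.38157762,  0.45901056]), 'torque': array([-0.02268292, -0.03052129,  0.02889149]), 'grip_width': 85.3582898900592}
```

```bash
ls -la pics
```

```text
total 748
drwxr-xr-x 2 agent agent   4096 Dec  7 14:32 .
drwxr-xr-x 3 agent agent   4096 Dec  7 14:32 ..
-rw-r--r-- 1 agent agent 348215 Dec  7 14:32 scene0.png
-rw-r--r-- 1 agent agent 404056 Dec  7 14:32 top0.png
```

View pics/top0.png

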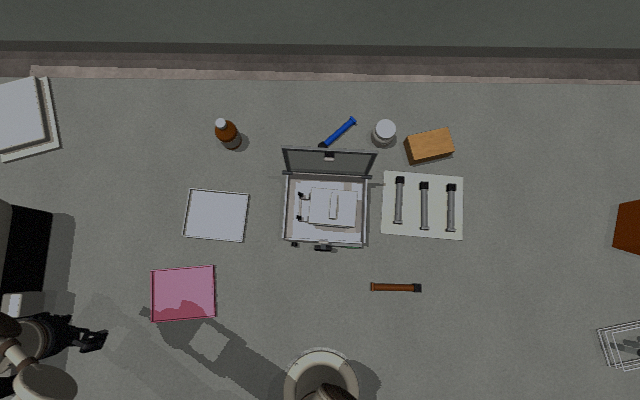

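View pics/scene0.png

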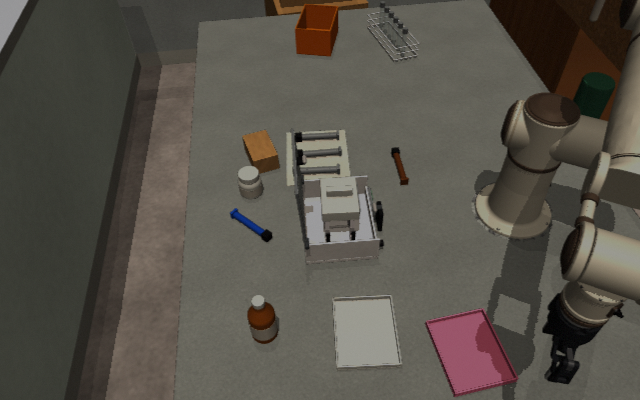

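```bash
cat > ortho.py <<'E'
from h import *
import sys
def ortho(c,z,x0,x1,y0,y1,s):
    # image of plane height z; px: col along -y, row along -x ; s px/mm
    xs=np.arange(x1,x0,-1/s); ys=np.arange(y1,y0,-1/s)
    X,Y=np.meshgrid(xs,ys,indexing='ij'); P=np.stack([X,Y,np.full_like(X,z)],-1)-np.array(c['eye'])
    p=P@R.from_quat(c['rotation']).as_matrix()
    u=c['cx']+c['f']*p[...,0]/-p[...,2]; v=c['cy']-c['f']*p[...,1]/-p[...,2]
    return cv2.remap(c['frame'],u.astype('f4'),v.astype('f4'),cv2.INTER_CUBIC)[:,:,::-1].copy()
E
python3 - <<'E'
from ortho import *
W=np.load('topW.npy'); S=np.load('sceneW.npy')
for n,w in(('top',W),('scene',S)):
    for px in ([(215,120),(180,320),(215,420),(260,210)] if n=='top' else [(330,360),(280,190),(280,60),(100,300)]):
        print(n,px,w[px[0],px[1]].round(1))
c=cam('top')
a=ortho(c,24,350,620,-420,-120,2.5); 
for i in range(0,270,50): cv2.putText(a,str(620-i),(0,int(i*2.5)+8),0,.4,(0,0,255))
cv2.imwrite('pics/mat_t.png',cv2.resize(a,(750,675))[:600])
c=cam('scene')
a=ortho(c,83,370,620,-130,170,2.5); cv2.imwrite('pics/mix_s.png',a[:600])
E
```

```text
top (215, 120) [492.2 617.9   0.7]
top (180, 320) [606.6   6.3  13.4]
top (215, 420) [ 502.  -302.7    3.5]
top (260, 210) [3.590e+02 3.345e+02 1.000e-01]
scene (330, 360) [509.6 319.3   4.6]
scene (280, 190) [9.271e+02 1.119e+02 5.000e-01]
scene (280, 60) [1527.  -278.1 -463.5]
scene (100, 300) [ 563.1 -619.4   -3. ]
```

View pics/mat_t.png

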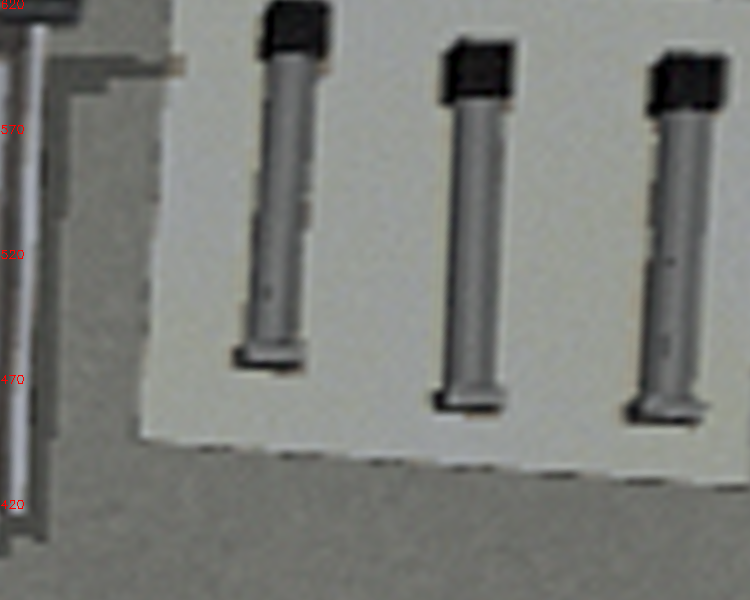

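View pics/mix_s.png

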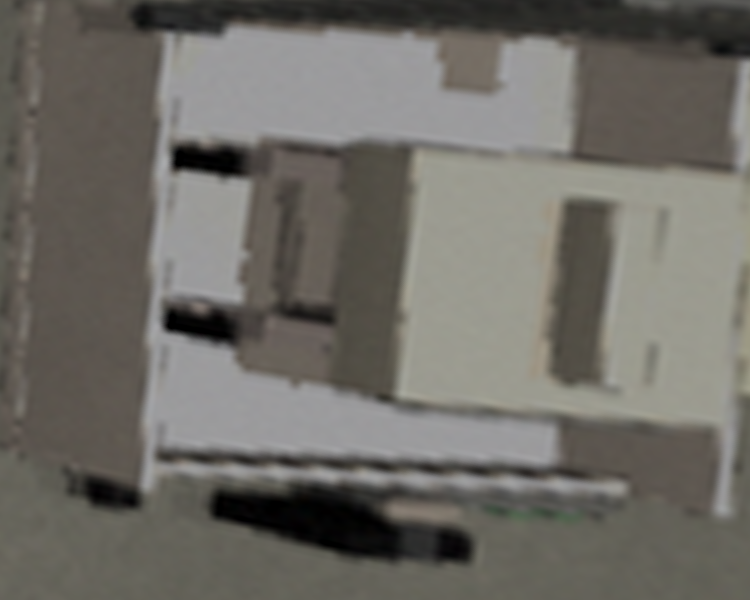

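```bash
python3 - <<'E'
from ortho import *
W=np.load('topW.npy').reshape(-1,3); S=np.load('sceneW.npy').reshape(-1,3)
for n,P in(('top',W),('scene',S)):
    def box(x0,x1,y0,y1,z0,z1): 
        m=(P[:,0]>x0)&(P[:,0]<x1)&(P[:,1]>y0)&(P[:,1]<y1)&(P[:,2]>z0)&(P[:,2]<z1); return P[m]
    def rep(l,q):
        if len(q)<5: print(n,l,len(q));return
        r=cv2.minAreaRect(q[:,:2].astype('f4')); print(n,l,len(q),np.round(r[0],1),np.round(r[1],1),round(r[2],2),'z',q[:,2].mean().round(1),q[:,2].std().round(2))
    rep('wall',box(380,600,-160,160,82,92))
    rep('cartbody',box(400,600,-100,100,112,124))
    rep('rib',box(400,600,-100,100,135,150))
    rep('tray rim',box(400,600,200,450,13,25))
    rep('trayall',box(400,600,200,450,2.5,25))
    rep('mat',box(350,650,-450,-150,1.5,10))
    for y in(-205,-275,-355): pass
    q=box(420,640,-420,-170,17,40); 
    lab=np.digitize(q[:,1],[-320,-260]); 
    for k in range(3): rep('tube%d'%k,q[lab==k])
    rep('cover',box(500,800,-160,160,120,400))
    q=box(500,800,-160,160,120,400);
    if len(q)>5: 
      A=q-q.mean(0); print(q.mean(0),np.linalg.svd(A,full_matrices=False)[2][2], np.percentile(q,[1,99],0))
    rep('jawtops',box(400,600,-100,100,76,83))
E
```

```text
top wall 294 [498.3 -11.2] [243.  209.1] 87.39 z 85.8 2.15
top cartbody 1503 [505.  -28.4] [129.9 103.5] 85.19 z 118.7 1.92
top rib 174 [506.1 -28.4] [17.9 69.5] 85.36 z 142.6 1.82
top tray rim 318 [495.7 323.3] [185.4 150.2] 85.06 z 17.2 2.1
top trayall 2476 [499.8 324.7] [198.2 249.1] 0.62 z 6.4 4.55
top mat 4874 [ 500.  -299.8] [299.5 300. ] 89.99 z 3.9 1.67
top tube0 359 [ 528.  -361.4] [ 90.4 146.6] 86.16 z 24.7 3.13
top tube1 302 [ 530.9 -308.7] [143.8  22.3] 0.03 z 24.4 3.21
top tube2 325 [ 547.2 -235. ] [ 23.9 145.9] 85.23 z 24.6 3.13
top cover 2446 [561.9 -10.3] [231.7 125. ] 87.28 z 206.1 56.26
[601.08641097 -14.78853802 206.13539792] [-0.93386376  0.07656995  0.34933584] [[ 504.14163131 -125.32924139  120.13542444]
 [ 624.9952888   100.2168586   281.8192074 ]]
top jawtops 55 [466.3  40.8] [182.1  45.2] 31.16 z 79.7 1.87
scene wall 292 [508.4  -8.2] [247.  188.5] 88.39 z 85.9 2.66
scene cartbody 1114 [508.8 -27.3] [137.3 102.5] 84.99 z 118.0 2.29
scene rib 164 [510.4 -26.4] [23.4 67.2] 82.93 z 141.4 2.55
scene tray rim 504 [499.2 324.3] [187.7 150.3] 84.92 z 17.1 2.11
scene trayall 3617 [499.8 325. ] [249.5 199.6] 89.92 z 6.6 4.68
scene mat 1743 [ 500.  -300.4] [298.7 299.5] 89.89 z 3.9 1.82
scene tube0 223 [ 531.8 -362.3] [ 90.3 143.8] 84.41 z 23.1 3.27
scene tube1 202 [ 531.6 -306.3] [ 26.  140.5] 89.98 z 23.5 3.35
scene tube2 188 [ 539.1 -230.8] [ 27.4 121.5] 85.16 z 23.2 3.18
scene cover 949 [563.8  -7.4] [234.9 126.6] 87.33 z 204.3 65.45
[589.98529718   5.28297257 204.34147255] [-0.85938594  0.19915211  0.47095037] [[ 501.76900457 -119.31354158  120.0923318 ]
 [ 630.11285838  105.63204365  281.9703274 ]]
scene jawtops 73 [475.5  37.3] [178.1  62.8] 18.26 z 79.0 1.78
```

```bash
cat > go.py <<'E'
from h import *
import sys
def down(yaw):  # tool y down; tool z horizontal at angle yaw+90 (jaw axis), x = y cross z
    y=np.array([0,0,-1.]); z=np.array([-np.sin(yaw),np.cos(yaw),0]); x=np.cross(y,z)
    return R.from_matrix(np.stack([x,y,z],1))
def delta(p,Rt):
    o=manip.get_obs(); Rc=R.from_quat(o['tcp_rot'])
    best=None
    for s in (R.identity(),R.from_rotvec([0,np.pi,0])):
        rv=(Rc.inv()*(Rt*s)).as_rotvec()
        if best is None or np.linalg.norm(rv)<np.linalg.norm(best[0])-1e-6: best=(rv,Rt*s)
    rv=best[0]; d=np.array(p)-o['tcp_pos']
    print('t',round(o['time'],2),'tcp',o['tcp_pos'].round(1),'q',np.round(o['qpos'],2),'F',o['contact_force'].round(1),'w',round(o['grip_width'],1))
    print('axes x,y,z cols\n',Rc.as_matrix().round(3))
    print('rotvec',rv.round(4),'deg',np.degrees(np.linalg.norm(rv)).round(1))
    print('shift now',Rc.inv().apply(d).round(1),' shift after turn',best[1].inv().apply(d).round(1),'world',d.round(1),np.linalg.norm(d).round(1))
if __name__=='__main__':
    a=list(map(float,sys.argv[1:5])); delta(a[:3],down(np.radians(a[3])))
E
python3 go.py 506.5 -28 260 -4.9
```

```text
t 0.25 tcp [205.  536.9 230.8] q [ 1.    0.16  1.6  -0.    1.39 -0.21] F [0.5 0.  0. ] w 85.3
axes x,y,z cols
 [[ 0.934 -0.     0.357]
 [-0.357 -0.001  0.934]
 [-0.    -1.    -0.001]]
rotvec [ 0.0009 -0.2793 -0.0003] deg 16.0
shift now [ 483.2  -28.9 -420.2]  shift after turn [ 348.7  -29.2 -537.1] world [ 301.5 -564.9   29.2] 641.0
```

Emit:
drive_tool --steps "0 -0.093 0 0 -10 0 85;0 -0.093 0 0 -10 0 85;0 -0.093 0 0 -10 0 85;0 0 0 20.5 0 -31.6 85;0 0 0 20.5 0 -31.6 85;0 0 0 20.5 0 -31.6 85;0 0 0 20.5 0 -31.6 85;0 0 0 20.5 0 -31.6 85;0 0 0 20.5 0 -31.6 85;0 0 0 20.5 0 -31.6 85;0 0 0 20.5 0 -31.6 85;0 0 0 20.5 0 -31.6 85;0 0 0 20.5 0 -31.6 85;0 0 0 20.5 0 -31.6 85;0 0 0 20.5 0 -31.6 85;0 0 0 20.5 0 -31.6 85;0 0 0 20.5 0 -31.6 85"

```text
time: 1.67
tcp_pos: [466.7, 60.2, 260.9]
tcp_rot: [0.707, -0.02, 0.021, -0.707]
contact_force: [1.0, 0.1, 0.1]
grip_width: 85.2
```

```bash
python3 go.py 506.5 -28 200 -4.9; python3 -c "
from h import *
c=cam('scene'); save(c,'s1.png')
c=cam('top'); save(c,'t1.png')"
```

```text
t 1.67 tcp [466.7  60.2 260.9] q [-0.13 -0.14  1.84  0.    1.44 -1.64] F [1.  0.1 0.1] w 85.2
axes x,y,z cols
 [[ 0.998  0.002  0.057]
 [-0.057 -0.     0.998]
 [ 0.002 -1.     0.   ]]
rotvec [-0.0001  0.0282  0.0021] deg 1.6
shift now [ 44.7  61.  -85.8]  shift after turn [ 47.2  60.9 -84.5] world [ 39.8 -88.2 -60.9] 114.4
```

View pics/s1.png

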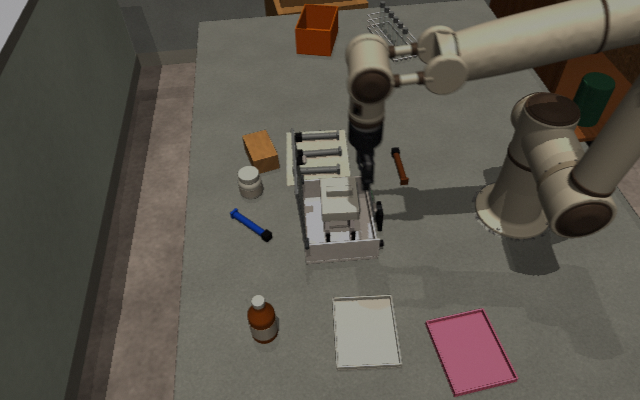

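```bash
python3 - <<'E'
import numpy as np
for n in('topW','sceneW'):
    P=np.load(n+'.npy').reshape(-1,3)
    for z in range(150,300,15):
        m=(P[:,0]>480)&(P[:,0]<750)&(abs(P[:,1])<150)&(P[:,2]>z)&(P[:,2]<z+15)
        if m.sum()>5: print(n,z,m.sum(),np.percentile(P[m,0],[0,2,10,50,100]).round(),np.percentile(P[m,1],[0,50,100]).round())
E
```

```text
topW 150 151 [603. 604. 605. 609. 615.] [-127.  -11.  101.]
topW 165 163 [604. 605. 606. 610. 616.] [-127.  -13.  102.]
topW 180 165 [605. 605. 606. 611. 617.] [-128.  -10.  101.]
topW 195 163 [606. 607. 607. 612. 618.] [-128.  -12.  103.]
topW 210 159 [607. 607. 608. 612. 619.] [-127.  -29.  101.]
topW 225 178 [608. 608. 609. 613. 620.] [-127.    2.  103.]
topW 240 166 [609. 609. 610. 614. 620.] [-127.  -14.  102.]
topW 255 187 [610. 610. 611. 616. 621.] [-128.    0.  103.]
topW 270 516 [590. 593. 603. 617. 629.] [-127.  -14.  102.]
sceneW 150 31 [608. 608. 609. 616. 623.] [-110.   60.  106.]
sceneW 165 32 [610. 610. 611. 617. 625.] [-80.  76. 106.]
sceneW 180 32 [609. 610. 612. 617. 626.] [-126.   59.  107.]
sceneW 195 31 [610. 610. 612. 617. 626.] [-115.   42.  106.]
sceneW 210 32 [611. 611. 615. 620. 627.] [-119.   77.  107.]
sceneW 225 37 [611. 612. 613. 619. 629.] [-126.   52.  107.]
sceneW 240 39 [612. 612. 614. 621. 630.] [-120.   80.  106.]
sceneW 255 32 [611. 612. 614. 622. 631.] [-125.   78.  106.]
sceneW 270 327 [595. 597. 604. 621. 631.] [-127.   -6.  107.]
```

Emit:
drive_tool --steps "0 0.014 0 16 10 -28 60;0 0.014 0 16 10 -28 60;0 0 0 16 10 -28 60;0 0 0 0 0 0 60"

```text
time: 2.1
tcp_pos: [510.9, -31.7, 230.6]
tcp_rot: [0.706, -0.031, 0.034, -0.706]
contact_force: [0.2, 1.3, -1.4]
grip_width: 60.4
```

```bash
python3 go.py 506.5 -28 121 -4.9; python3 -c "
from h import *
c=cam('scene'); save(c,'s2.png')
c=cam('top'); save(c,'t2.png')"
```

```text
t 2.1 tcp [510.9 -31.7 230.6] q [-0.3  -0.01  1.78  0.    1.37 -1.78] F [ 0.2  1.3 -1.4] w 60.4
axes x,y,z cols
 [[ 0.996  0.004  0.092]
 [-0.092 -0.     0.996]
 [ 0.004 -1.     0.   ]]
rotvec [-0.     -0.0065  0.0045] deg 0.5
shift now [ -5.2 109.6   3.3]  shift after turn [ -4.7 109.6   3.3] world [  -4.4    3.7 -109.6] 109.8
```

View pics/s2.png

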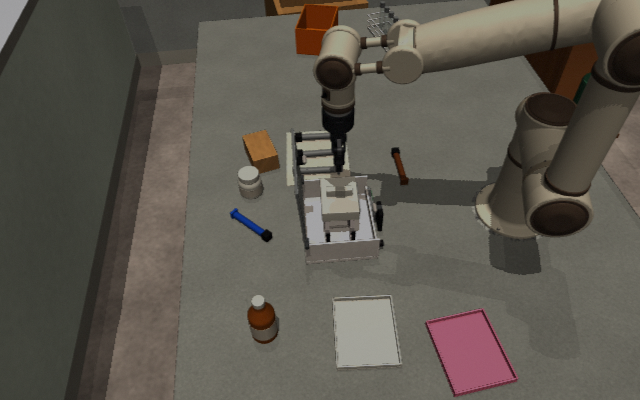

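View pics/t2.png

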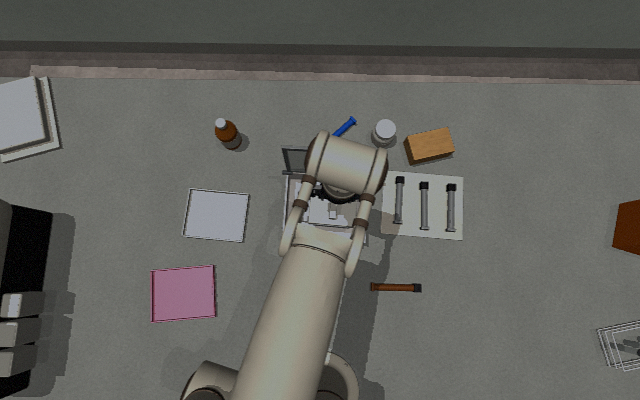

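Emit:
drive_tool --steps "0 -0.006 0.004 -2.5 25 2 60;0 0 0 -2 25 1 60;0 0 0 0 25 0 60;0 0 0 0 20 0 60;0 0 0 0 6 0 60;0 0 0 0 0 0 60"

```text
time: 2.7
tcp_pos: [506.9, -16.0, 133.0]
tcp_rot: [-0.706, 0.023, -0.03, 0.708]
contact_force: [0.4, 0.6, 0.0]
grip_width: 59.7
```

```bash
python3 go.py 506.5 -28 121 -4.9; python3 -c "
from h import *
c=cam('scene'); save(c,'s3.png'); cv2.imwrite('pics/s3c.png',cv2.resize(c['frame'][130:280,270:420,::-1],None,fx=4,fy=4))"
```

```text
t 2.7 tcp [506.9 -16.  133. ] q [-0.27  0.08  1.89  0.01  1.17 -1.77] F [0.4 0.6 0. ] w 59.7
axes x,y,z cols
 [[ 0.997  0.009  0.075]
 [-0.075  0.003  0.997]
 [ 0.009 -1.     0.003]]
rotvec [-0.0035  0.0105  0.0092] deg 0.8
shift now [  0.4  11.9 -12. ]  shift after turn [  0.6  12.  -11.9] world [ -0.4 -12.  -12. ] 16.9
```

View pics/s3c.png

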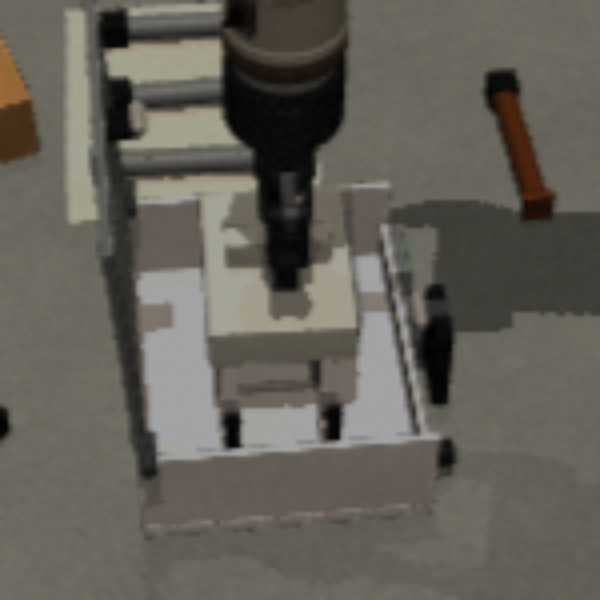

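Emit:
drive_tool --steps "0 0.005 0.004 0 0 -4 60;0 0.005 0.004 0 0 -4 60;0 0 0 0 0 -4 60;0 0 0 0 0 0 60;0 0 0 0 0 0 60;0 0 0 0 0 0 60"

```text
time: 3.25
tcp_pos: [510.3, -29.6, 140.8]
tcp_rot: [-0.706, 0.026, -0.034, 0.707]
contact_force: [0.9, 0.0, -0.3]
grip_width: 60.0
```

```bash
python3 go.py 506.5 -28 121 -4.9
```

```text
t 3.25 tcp [510.3 -29.6 140.8] q [-0.3   0.07  1.88  0.    1.18 -1.78] F [ 0.9  0.  -0.3] w 60.0
axes x,y,z cols
 [[ 0.996  0.013  0.085]
 [-0.085 -0.     0.996]
 [ 0.013 -1.     0.001]]
rotvec [-0.001   0.0007  0.0125] deg 0.7
shift now [-4.1 19.8  1.2]  shift after turn [-3.9 19.8  1.3] world [ -3.8   1.6 -19.8] 20.3
```

Emit:
drive_tool --steps "0 0 0.012 -2 7 0.5 60;0 0 0 -2 7 0.5 60;0 0 0 0 6 0 60;0 0 0 0 0 0 60;0 0 0 0 0 0 60;0 0 0 0 0 0 60"

```text
time: 3.75
tcp_pos: [505.5, -28.0, 118.0]
tcp_rot: [-0.706, 0.031, -0.029, 0.707]
contact_force: [0.0, 0.7, 0.3]
grip_width: 59.9
```

```bash
python3 go.py 506.5 -28 121 -4.9
```

```text
t 3.75 tcp [505.5 -28.  118. ] q [-0.3   0.1   1.89  0.    1.15 -1.78] F [0.  0.7 0.3] w 59.9
axes x,y,z cols
 [[ 0.996 -0.002  0.085]
 [-0.085  0.002  0.996]
 [-0.002 -1.     0.002]]
rotvec [-0.0015  0.0003 -0.0022] deg 0.2
shift now [ 1. -3.  0.]  shift after turn [ 1. -3.  0.] world [ 1. -0.  3.] 3.2
```

Go up 3 and close.

Emit:
drive_tool --steps "0 0 0 0.5 -2 0 60;0 0 0 0.5 -1 0 60;0 0 0 0 0 0 30;0 0 0 0 0 0 15;0 0 0 0 0 0 10;0 0 0 0 0 0 8;0 0 0 0 0 0 8;0 0 0 0 0 0 8;0 0 0 0 0 0 8" --grip_force 60

```text
time: 4.5
tcp_pos: [507.3, -28.2, 122.2]
tcp_rot: [-0.706, 0.03, -0.03, 0.707]
contact_force: [0.6, 0.2, 0.0]
grip_width: 16.4
```

```bash
python3 go.py 506.5 -28 200 -4.9
```

```text
t 4.5 tcp [507.3 -28.2 122.2] q [-0.29  0.1   1.89  0.    1.15 -1.78] F [0.6 0.2 0. ] w 16.4
axes x,y,z cols
 [[ 0.996 -0.     0.085]
 [-0.085  0.001  0.996]
 [-0.    -1.     0.001]]
rotvec [-0.001   0.0004 -0.0004] deg 0.1
shift now [ -0.8 -77.8   0.2]  shift after turn [ -0.8 -77.8   0.2] world [-0.8  0.2 77.8] 77.8
```

Emit:
drive_tool --steps "0 0 0 0 -6 0 8;0 0 0 0 -12 0 8;0 0 0 0 -20 0 8;0 0 0 0 -24 0 8;0 0 0 0 -24 0 8;0 0 0 0 -16 0 8;0 0 0 0 -6 0 8;0 0 0 0 0 0 8;0 0 0 0 0 0 8;0 0 0 0 0 0 8"

```text
time: 5.33
tcp_pos: [501.2, -26.5, 228.1]
tcp_rot: [-0.704, 0.036, -0.024, 0.708]
contact_force: [0.0, 0.7, -4.0]
grip_width: 16.5
```

```bash
python3 go.py 497.5 324 240 -5; python3 -c "
from h import *
c=cam('scene'); save(c,'s4.png')"
```

```text
t 5.33 tcp [501.2 -26.5 228.1] q [-0.29 -0.02  1.79  0.    1.39 -1.78] F [ 0.   0.7 -4. ] w 16.5
axes x,y,z cols
 [[ 0.996 -0.018  0.085]
 [-0.085  0.006  0.996]
 [-0.018 -1.     0.005]]
rotvec [-0.0049  0.0024 -0.0182] deg 1.1
shift now [-33.6  -9.5 349. ]  shift after turn [-34.3 -11.9 348.8] world [ -3.7 350.5  11.9] 350.7
```

View pics/s4.png

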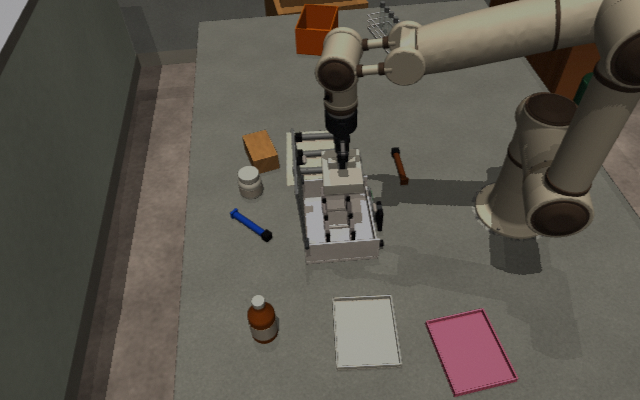

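Emit:
drive_tool --steps "-0.002 0 -0.009 -2 -4 10 8;-0.002 0 -0.009 -3 -4 20 8;0 0 0 -3 -4 30 8;0 0 0 -3 0 32 8;0 0 0 -3 0 32 8;0 0 0 -3 0 32 8;0 0 0 -3 0 32 8;0 0 0 -3 0 32 8;0 0 0 -3 0 32 8;0 0 0 -3 0 32 8;0 0 0 -3 0 32 8;0 0 0 -2 0 20 8;0 0 0 0 0 8 8;0 0 0 0 0 0 8;0 0 0 0 0 0 8;0 0 0 0 0 0 8"

```text
time: 6.72
tcp_pos: [482.5, 342.2, 227.5]
tcp_rot: [0.706, -0.039, 0.022, -0.706]
contact_force: [-0.3, 1.0, -3.1]
grip_width: 16.7
```

```bash
python3 go.py 498 324 60 -5
```

```text
t 6.72 tcp [482.5 342.2 227.5] q [ 0.41  0.22  1.54  0.01  1.41 -1.08] F [-0.3  1.  -3.1] w 16.7
axes x,y,z cols
 [[ 0.996 -0.024  0.086]
 [-0.086  0.001  0.996]
 [-0.024 -1.    -0.001]]
rotvec [ 0.0011  0.0013 -0.0237] deg 1.4
shift now [ 21.  167.  -16.6]  shift after turn [ 17.  167.5 -16.8] world [  15.5  -18.2 -167.5] 169.1
```

Emit:
drive_tool --steps "0 0 -0.012 5 10 -5 8;0 0 -0.012 5 20 -5 8;0 0 0 5 24 -4 8;0 0 0 2 24 -2 8;0 0 0 0 24 0 8;0 0 0 0 20 0 8;0 0 0 0 12 0 8;0 0 0 0 4 0 8;0 0 0 0 0 0 8;0 0 0 0 0 0 8;0 0 0 0 0 0 8"

```text
time: 7.63
tcp_pos: [503.5, 311.9, 88.8]
tcp_rot: [0.707, -0.033, 0.039, -0.705]
contact_force: [-0.4, 0.1, -3.3]
grip_width: 16.6
```

```bash
python3 go.py 498 324 43 -5
```

```text
t 7.63 tcp [503.5 311.9  88.8] q [ 0.35  0.35  1.67 -0.01  1.12 -1.11] F [-0.4  0.1 -3.3] w 16.6
axes x,y,z cols
 [[ 0.995  0.008  0.102]
 [-0.102 -0.003  0.995]
 [ 0.008 -1.    -0.002]]
rotvec [ 0.0018 -0.0145  0.008 ] deg 1.0
shift now [-7.  45.7 11.6]  shift after turn [-6.5 45.8 11.6] world [ -5.5  12.1 -45.8] 47.6
```

Emit:
drive_tool --steps "0 -0.007 0.004 -3 3 5 8;0 -0.007 0.004 -3 5 4 8;0 0 0 -1 6 2 8;0 0 0 0 5 0 8;0 0 0 0 4 0 8;0 0 0 0 0 0 8;0 0 0 0 0 0 8;0 0 0 0 0 0 8"

```text
time: 8.3
tcp_pos: [499.5, 326.8, 67.6]
tcp_rot: [-0.706, 0.028, -0.032, 0.707]
contact_force: [-0.2, 0.9, -4.2]
grip_width: 16.5
```

```bash
python3 go.py 498 324 43 -5
```

```text
t 8.3 tcp [499.5 326.8  67.6] q [ 0.38  0.39  1.67 -0.    1.08 -1.11] F [-0.2  0.9 -4.2] w 16.5
axes x,y,z cols
 [[ 0.996  0.006  0.084]
 [-0.084  0.001  0.996]
 [ 0.006 -1.     0.002]]
rotvec [-0.0017  0.0027  0.006 ] deg 0.4
shift now [-1.4 24.6 -3. ]  shift after turn [-1.3 24.6 -3. ] world [ -1.5  -2.8 -24.6] 24.8
```

Emit:
drive_tool --steps "0 0 0.006 -0.5 4 -2 8;0 0 0 -0.5 4 -1 8;0 0 0 0 4 0 8;0 0 0 0 4 0 8;0 0 0 0 4 0 8;0 0 0 0 2 0 8;0 0 0 0 0 0 8;0 0 0 0 0 0 8;0 0 0 0 0 0 8"

```text
time: 9.05
tcp_pos: [498.4, 323.1, 43.0]
tcp_rot: [-0.706, 0.03, -0.03, 0.707]
contact_force: [-0.1, 0.2, -3.5]
grip_width: 16.6
```

```bash
python3 go.py 498 324 43 -5
```

```text
t 9.05 tcp [498.4 323.1  43. ] q [ 0.37  0.42  1.68  0.    1.04 -1.12] F [-0.1  0.2 -3.5] w 16.6
axes x,y,z cols
 [[ 0.996 -0.001  0.085]
 [-0.085  0.002  0.996]
 [-0.001 -1.     0.001]]
rotvec [-0.0014  0.0019 -0.0009] deg 0.1
shift now [-0.4  0.   0.9]  shift after turn [-0.4  0.   0.9] world [-0.4  0.9 -0. ] 1.0
```

Still just hanging; a bit further down, then release and rise.

Emit:
drive_tool --steps "0 0 0 0 1 0 8;0 0 0 0 1 0 8;0 0 0 0 0 0 8;0 0 0 0 0 0 8"

```text
time: 9.38
tcp_pos: [499.2, 323.6, 43.2]
tcp_rot: [-0.706, 0.03, -0.03, 0.707]
contact_force: [-0.7, -0.1, -3.8]
grip_width: 16.6
```

Emit:
drive_tool --steps "0 0 0 0 0 0 30;0 0 0 0 0 0 50;0 0 0 0 0 0 60;0 0 0 0 0 0 60;0 0 0 0 0 0 60;0 0 0 0 -6 0 60;0 0 0 0 -20 0 60;0 0 0 0 -30 0 60;0 0 0 0 -35 0 60;0 0 0 0 -35 0 60;0 0 0 0 -35 0 60;0 0 0 0 -25 0 60;0 0 0 -15 -12 0 60;0 0 0 -30 0 0 60;0 0 0 -35 0 0 60;0 0 0 -35 0 0 60;0 0 0 -30 0 0 60;0 0 0 -10 0 0 60;0 0 0 0 0 0 60;0 0 0 0 0 0 60"

```text
time: 11.05
tcp_pos: [341.9, 337.1, 260.7]
tcp_rot: [-0.702, 0.025, -0.037, 0.71]
contact_force: [-0.0, 0.2, 0.1]
grip_width: 60.1
```

```bash
python3 - <<'E'
from ortho import *
for n in('scene','top'):
    c=cam(n); save(c,n+'5.png'); np.savez(n+'5.npz',**c)
    np.save(n+'W.npy',cloud(c))
    P=cloud(c).reshape(-1,3)
    def box(x0,x1,y0,y1,z0,z1): 
        m=(P[:,0]>x0)&(P[:,0]<x1)&(P[:,1]>y0)&(P[:,1]<y1)&(P[:,2]>z0)&(P[:,2]<z1); return P[m]
    def rep(l,q):
        if len(q)<5: print(n,l,len(q));return
        r=cv2.minAreaRect(q[:,:2].astype('f4')); print(n,l,len(q),np.round(r[0],1),np.round(r[1],1),round(r[2],2),'z',q[:,2].mean().round(1))
    rep('cart',box(400,600,200,450,32,46)); rep('rib',box(400,600,200,450,55,70)); rep('rim',box(400,600,200,450,13,22))
    c['f']=float(c['f'])
    cv2.imwrite('pics/mixo_%s.png'%n,ortho(c,84,370,630,-150,150,2.5)[:600])
print(manip.get_obs()['tcp_pos'],manip.get_obs()['time'])
E
```

```text
scene cart 1839 [500.9 324.3] [132.  102.9] 85.19 z 38.5
scene rib 243 [502.  324.8] [20.9 69. ] 86.97 z 61.7
scene rim 582 [499.2 325.5] [186.4 150.4] 84.93 z 17.1
top cart 1282 [497.2 321.8] [129.9 103.5] 85.45 z 38.5
top rib 158 [497.8 321.8] [18.5 68.6] 86.2 z 62.1
top rim 333 [495.9 323. ] [184.9 150.4] 85.09 z 17.2
[342.74691001 336.93194684 260.4823413 ] 11.15
```

View pics/scene5.png

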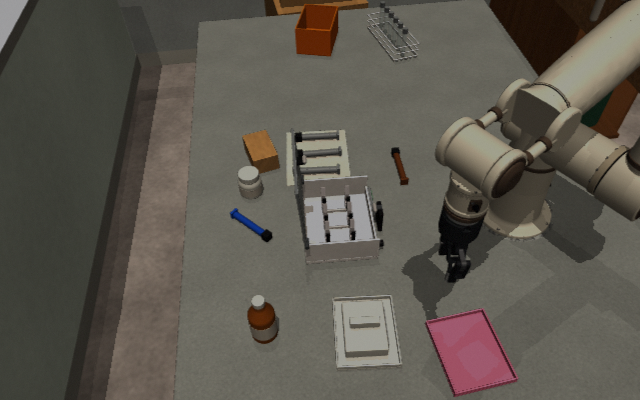

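View pics/mixo_top.png

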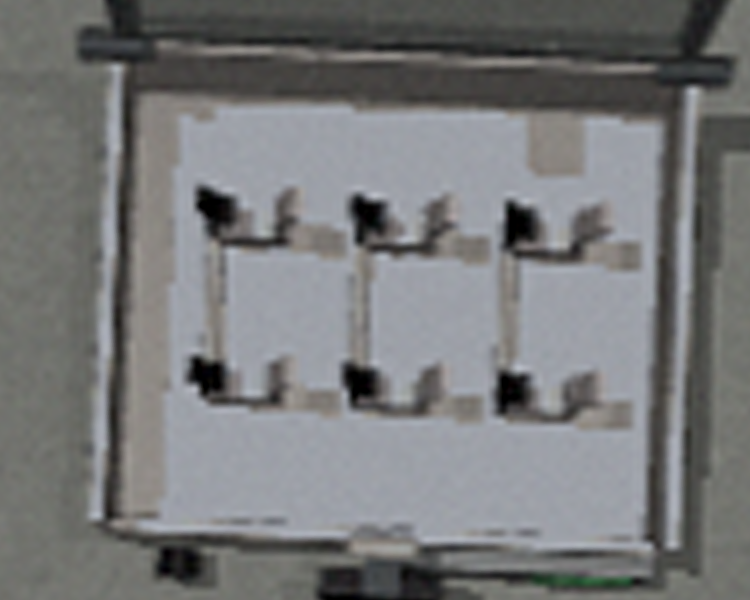

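View pics/mixo_scene.png

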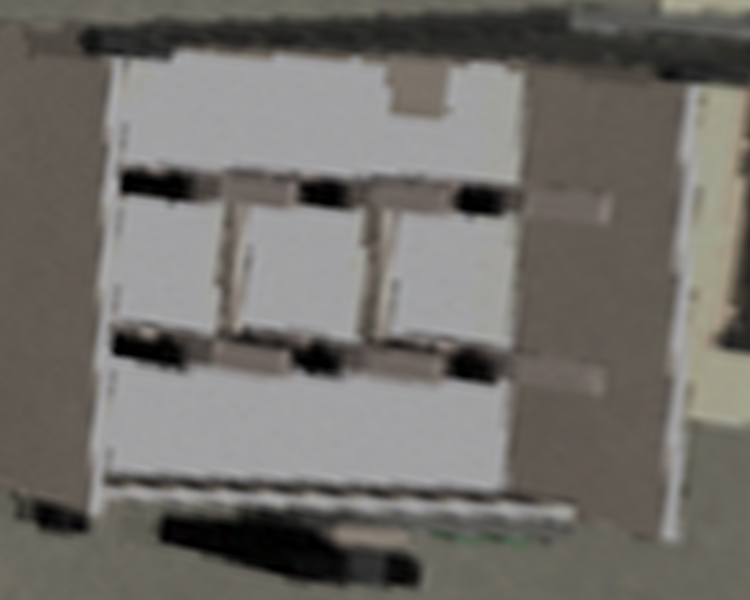

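```bash
python3 - <<'E'
import numpy as np
for n in('topW','sceneW'):
    P=np.load(n+'.npy').reshape(-1,3)
    for lo,hi in((90,120),(-140,-105)):
        m=(P[:,0]>420)&(P[:,0]<580)&(P[:,1]>lo)&(P[:,1]<hi)&(P[:,2]>82)&(P[:,2]<90)
        q=P[m]; k=np.polyfit(q[:,0]-500,q[:,1],1); r=q[:,1]-np.polyval(k,q[:,0]-500)
        g=abs(r)<4; k=np.polyfit(q[g,0]-500,q[g,1],1); r=q[g,1]-np.polyval(k,q[g,0]-500)
        print(n,len(q),g.sum(),'slope deg',np.degrees(np.arctan(k[0])).round(2),'y@500',k[1].round(1),r.std().round(2),'x',q[g,0].min().round(),q[g,0].max().round(), 'y ext',np.percentile(r,[2,98]).round(1))
    # cover plane, x range, panel
    m=(P[:,0]>580)&(P[:,0]<640)&(P[:,1]>-125)&(P[:,1]<100)&(P[:,2]>120)&(P[:,2]<260)
    q=P[m]; k,_,_,_=np.linalg.lstsq(np.c_[q[:,1],q[:,2],np.ones(len(q))],q[:,0],rcond=None); r=q[:,0]-np.c_[q[:,1],q[:,2],np.ones(len(q))]@k
    print('cover x=',k.round(4),r.std().round(2),'yaw',-np.degrees(np.arctan(-k[0])).round(2),'angle',np.arctan2(1,-k[1]).round(3))
    # hinges/dark and floor; jaws tops 76..84
    m=(P[:,0]>420)&(P[:,0]<580)&(P[:,1]>-100)&(P[:,1]<90)&(P[:,2]>70)&(P[:,2]<86)
    q=P[m]
    for a in q[np.argsort(q[:,1])]: print(a.round(0).astype(int).tolist(),end=' ')
    print()
E
```

```text
topW 119 119 slope deg -2.74 y@500 107.1 1.77 x 423.0 580.0 y ext [-2.9  3.2]
topW 118 118 slope deg -2.49 y@500 -122.5 1.78 x 420.0 580.0 y ext [-3.4  2.8]
cover x= [4.540000e-02 5.600000e-02 6.009932e+02] 0.55 yaw 2.6 angle 1.627
[539, -95, 80] [550, -94, 83] [544, -94, 83] [547, -94, 84] [550, -92, 80] [544, -92, 81] [541, -91, 84] [538, -91, 85] [474, -91, 81] [480, -91, 85] [477, -91, 85] [471, -91, 85] [548, -89, 74] [545, -89, 75] [542, -89, 75] [539, -89, 78] [477, -88, 82] [474, -88, 82] [480, -88, 82] [471, -88, 84] [540, -87, 72] [481, -86, 73] [478, -86, 75] [472, -86, 76] [475, -86, 78] [476, -83, 71] [549, -61, 70] [543, -61, 71] [540, -61, 71] [550, -57, 77] [542, -57, 77] [544, -57, 78] [547, -57, 78] [478, -54, 73] [544, -54, 79] [480, -54, 78] [547, -54, 80] [541, -54, 80] [474, -54, 78] [549, -54, 85] [474, -51, 77] [483, -51, 79] [480, -51, 80] [477, -51, 80] [544, -34, 81] [552, -34, 81] [549, -34, 81] [546, -34, 83] [477, -31, 79] [541, -31, 80] [552, -31, 82] [482, -31, 85] [549, -31, 83] [543, -31, 85] [477, -28, 81] [553, -28, 77] [544, -28, 78] [482, -28, 82
[... 3431 characters left out ...]
 [551, 34, 80] [491, 34, 74] [553, 34, 86] [559, 35, 70] [488, 35, 79] [486, 35, 79] [488, 36, 75] [559, 36, 80] [556, 36, 84] [548, 36, 74] [486, 36, 84] [480, 36, 83] [554, 36, 71] [554, 36, 75] [556, 37, 80] [551, 37, 71] [483, 37, 85] [481, 37, 81] [483, 38, 73] [481, 38, 77] [483, 38, 77] [554, 38, 82] [551, 38, 81] [557, 39, 74] [484, 39, 82] [549, 39, 73] [481, 39, 74] [489, 40, 72] [486, 40, 72] [487, 42, 82] [487, 42, 78] [489, 43, 71] [490, 43, 80] [485, 46, 70] [558, 68, 73] [553, 69, 73] [555, 70, 74] [553, 70, 78] [550, 70, 74] [558, 70, 80] [550, 71, 80] [556, 72, 82] [492, 72, 79] [487, 73, 79] [489, 73, 75] [487, 74, 76] [492, 74, 77] [484, 75, 77] [490, 76, 83] [485, 78, 85]
```

```bash
cat > tubes.py <<'E'
from ortho import *
def tubes():
  res={}
  for n in('top','scene'):
    c=cam(n); save(c,n+'_now.png'); W=cloud(c)
    m=((W[...,0]>380)&(W[...,0]<680)&(W[...,1]>-460)&(W[...,1]<-150)&(W[...,2]>15)&(W[...,2]<45)).astype('u1')
    k,L,st,_=cv2.connectedComponentsWithStats(m)
    for i in range(1,k):
        if st[i,4]<80: continue
        q=W[L==i]; v=cv2.fitLine(q[:,:2].astype('f4'),cv2.DIST_HUBER,0,.01,.01).ravel()
        d=v[:2]*np.sign(v[0]); o=v[2:]; s=(q[:,:2]-o)@d; lo,hi=np.percentile(s,[.5,99.5])
        off=(q[:,:2]-o)@np.array([-d[1],d[0]])
        mid=o+d*(lo+hi)/2; 
        # body only
        b=(s>lo+15)&(s<hi-30); e=(np.percentile(off[b],1)+np.percentile(off[b],99))/2
        print(n,st[i,4],'mid',mid.round(1),'len',(hi-lo).round(1),'yaw',np.degrees(np.arctan2(d[1],d[0])).round(2),'edge-mid off',e.round(1),'w',np.ptp(np.percentile(off[b],[1,99])).round(1),'ztop',np.percentile(q[:,2],95).round(1))
if __name__=='__main__': tubes()
E
python3 tubes.py
```

```text
top 334 mid [ 547.2 -233.7] len 145.1 yaw -4.58 edge-mid off -0.9 w 18.9 ztop 29.4
top 346 mid [ 530.  -309.8] len 142.7 yaw -1.98 edge-mid off -1.7 w 19.4 ztop 29.3
top 344 mid [ 525.2 -391.6] len 144.5 yaw -3.83 edge-mid off -1.9 w 20.3 ztop 29.6
scene 236 mid [ 529.1 -387.7] len 143.9 yaw -3.09 edge-mid off -1.2 w 21.7 ztop 28.7
scene 239 mid [ 532.2 -305.7] len 138.6 yaw -1.81 edge-mid off -1.4 w 24.3 ztop 28.3
scene 219 mid [ 539.6 -227.8] len 121.7 yaw -4.72 edge-mid off -2.3 w 21.2 ztop 27.2
```

Emit:
drive_tool --steps "0 0 0 0 0 -15 70;0 0 0 0 0 -30 70;0 0 0 0 0 -38 70;0 0 0 0 0 -38 70;0 0 0 0 0 -38 70;0 0 0 0 0 -38 70;0 0 0 0 0 -38 70;0 0 0 0 0 -38 70;0 0 0 0 0 -38 70;0 0 0 0 0 -38 70;0 0 0 10 0 -38 70;0 0 0 20 0 -30 70;0 0 0 20 0 -30 70;0 0 0 25 0 -30 70;0 0 0 20 0 -20 70;0 0 0 10 0 -10 70;0 0 0 0 0 0 70;0 0 0 0 0 0 70;0 0 0 0 0 0 70"

```text
time: 12.83
tcp_pos: [407.5, -214.5, 256.3]
tcp_rot: [-0.704, 0.033, -0.045, 0.708]
contact_force: [0.2, 0.7, -1.0]
grip_width: 70.2
```

```bash
python3 go.py 545.5 -231.5 130 -4.6
```

```text
t 12.83 tcp [ 407.5 -214.5  256.3] q [-0.76 -0.18  1.88  0.02  1.43 -2.22] F [ 0.2  0.7 -1. ] w 70.2
axes x,y,z cols
 [[ 0.994  0.018  0.11 ]
 [-0.11   0.005  0.994]
 [ 0.018 -1.     0.007]]
rotvec [-0.0063 -0.0298  0.0177] deg 2.0
shift now [136.8 128.8  -2.6]  shift after turn [138.9 126.3  -5.9] world [ 138.   -17.  -126.3] 187.9
```

Emit:
drive_tool --steps "-0.003 -0.015 0.009 10 0 0 70;-0.003 -0.015 0.009 25 0 -2 70;0 0 0 30 5 -2 70;0 0 0 30 20 -2 70;0 0 0 25 28 0 70;0 0 0 12 28 0 70;0 0 0 2 20 0 70;0 0 0 0 10 0 70;0 0 0 0 0 0 70;0 0 0 0 0 0 70;0 0 0 0 0 0 70"

```text
time: 13.75
tcp_pos: [543.9, -224.9, 147.9]
tcp_rot: [0.708, -0.024, 0.027, -0.705]
contact_force: [0.0, 0.8, 0.7]
grip_width: 70.1
```

```bash
python3 go.py 545.5 -231.5 20 -4.6; python3 -c "
from h import *
c=cam('scene'); save(c,'s6.png')
cv2.imwrite('pics/s6c.png',cv2.resize(c['frame'][60:240,240:440,::-1],None,fx=3.5,fy=3.3))
c=cam('top'); save(c,'t6.png')"
```

```text
t 13.75 tcp [ 543.9 -224.9  147.9] q [-0.6   0.26  1.65 -0.    1.23 -2.09] F [0.  0.8 0.7] w 70.1
axes x,y,z cols
 [[ 0.997  0.004  0.072]
 [-0.072 -0.005  0.997]
 [ 0.005 -1.    -0.004]]
rotvec [0.0042 0.008  0.0047] deg 0.6
shift now [  1.5 127.9  -5.9]  shift after turn [  2.1 127.9  -6.4] world [   1.6   -6.6 -127.9] 128.0
```

View pics/s6c.png

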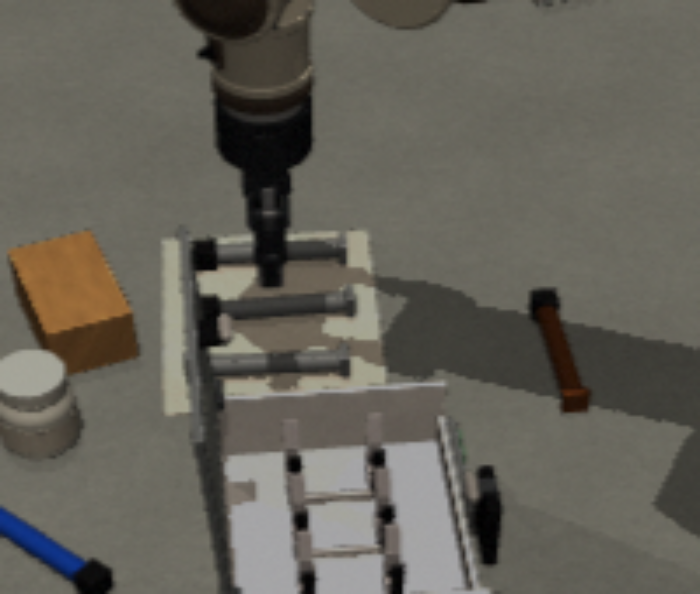

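View pics/t6.png

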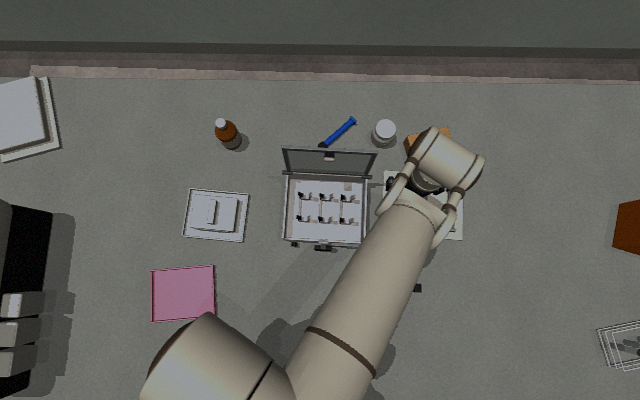

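Emit:
drive_tool --steps "0.004 0.008 0.004 1 10 -3 70;0 0 0 1 20 -3 70;0 0 0 0 25 0 70;0 0 0 0 25 0 70;0 0 0 0 20 0 70;0 0 0 0 8 0 70;0 0 0 0 0 0 70;0 0 0 0 0 0 70;0 0 0 0 0 0 70"

```text
time: 14.6
tcp_pos: [552.0, -239.3, 45.1]
tcp_rot: [0.71, -0.024, 0.037, -0.702]
contact_force: [-0.7, 0.0, -0.4]
grip_width: 69.8
```

```bash
python3 go.py 545.5 -231.5 7 -4.6
```

```text
t 14.6 tcp [ 552.  -239.3   45.1] q [-0.61  0.42  1.67  0.    1.03 -2.09] F [-0.7  0.  -0.4] w 69.8
axes x,y,z cols
 [[ 0.996  0.017  0.086]
 [-0.086 -0.012  0.996]
 [ 0.018 -1.    -0.01 ]]
rotvec [ 0.0104 -0.0059  0.0183] deg 1.3
shift now [-7.9 37.9  7.6]  shift after turn [-7.1 38.1  7.2] world [ -6.5   7.8 -38.1] 39.4
```

Emit:
drive_tool --steps "0.005 -0.003 0.009 -3 2 3 70;0.005 -0.003 0.009 -3 4 3 70;0 0 0 -1 5 1 70;0 0 0 0 4 0 70;0 0 0 0 3 0 70;0 0 0 0 0 0 70;0 0 0 0 0 0 70;0 0 0 0 0 0 70"

```text
time: 15.27
tcp_pos: [548.2, -232.8, 30.2]
tcp_rot: [0.708, -0.026, 0.03, -0.705]
contact_force: [0.4, 0.3, -1.1]
grip_width: 69.8
```

```bash
python3 go.py 545.5 -231.5 6 -4.6
```

```text
t 15.27 tcp [ 548.2 -232.8   30.2] q [-0.6   0.44  1.68 -0.    1.01 -2.1 ] F [ 0.4  0.3 -1.1] w 69.8
axes x,y,z cols
 [[ 0.997  0.006  0.079]
 [-0.079 -0.004  0.997]
 [ 0.006 -1.    -0.004]]
rotvec [0.0037 0.001  0.0059] deg 0.4
shift now [-2.9 24.2  1.2]  shift after turn [-2.8 24.2  1.1] world [ -2.7   1.3 -24.2] 24.4
```

Emit:
drive_tool --steps "0.004 0 0.006 -1.5 3 0.5 70;0 0 0 -1.5 4 0.5 70;0 0 0 0 4 0 65;0 0 0 0 4 0 60;0 0 0 0 4 0 55;0 0 0 0 3 0 50;0 0 0 0 0 0 45;0 0 0 0 0 0 40;0 0 0 0 0 0 40"

```text
time: 16.02
tcp_pos: [544.6, -231.4, 5.3]
tcp_rot: [-0.706, 0.029, -0.028, 0.707]
contact_force: [-0.3, -0.8, 0.6]
grip_width: 39.8
```

```bash
python3 go.py 545.5 -231.5 6 -4.6
```

```text
t 16.02 tcp [ 544.6 -231.4    5.3] q [-0.61  0.48  1.69  0.    0.98 -2.1 ] F [-0.3 -0.8  0.6] w 39.8
axes x,y,z cols
 [[ 0.997 -0.001  0.079]
 [-0.079  0.001  0.997]
 [-0.002 -1.     0.001]]
rotvec [-0.0012  0.0008 -0.0015] deg 0.1
shift now [ 0.9 -0.7 -0. ]  shift after turn [ 0.9 -0.7 -0. ] world [ 0.9 -0.1  0.7] 1.1
```

Emit:
drive_tool --steps "0 0 0 0 -1 0 30;0 0 0 0 0 0 24;0 0 0 0 0 0 18;0 0 0 0 0 0 12;0 0 0 0 0 0 10;0 0 0 0 0 0 10;0 0 0 0 0 0 10" --grip_force 80

```text
time: 16.6
tcp_pos: [545.3, -231.8, 7.4]
tcp_rot: [-0.706, 0.028, -0.028, 0.707]
contact_force: [0.3, -0.3, -0.3]
grip_width: 17.2
```

Emit:
drive_tool --steps "0 0 0 0 -2 0 10;0 0 0 0 -4 0 10;0 0 0 0 -8 0 10;0 0 0 0 -14 0 10;0 0 0 0 -20 0 10;0 0 0 0 -20 0 10;0 0 0 0 -14 0 10;0 0 0 0 -8 0 10;0 0 0 0 -4 0 10;0 0 0 0 0 0 10;0 0 0 0 0 0 10"

```text
time: 17.52
tcp_pos: [544.9, -231.5, 109.1]
tcp_rot: [-0.706, 0.028, -0.028, 0.707]
contact_force: [0.7, 0.4, -0.7]
grip_width: 17.1
```

```bash
python3 go.py 517.3 55 200 -2.6; python3 -c "
from h import *
c=cam('scene'); save(c,'s7.png')
cv2.imwrite('pics/s7c.png',cv2.resize(c['frame'][60:240,240:440,::-1],None,fx=3.5,fy=3.3))"
```

```text
t 17.52 tcp [ 544.9 -231.5  109.1] q [-0.61  0.32  1.66  0.    1.16 -2.1 ] F [ 0.7  0.4 -0.7] w 17.1
axes x,y,z cols
 [[ 0.997  0.     0.079]
 [-0.079  0.     0.997]
 [ 0.    -1.     0.   ]]
rotvec [-0.0003 -0.0339  0.0001] deg 1.9
shift now [-50.3 -90.8 283.5]  shift after turn [-40.6 -90.9 285. ] world [-27.6 286.5  90.9] 301.9
```

View pics/s7c.png

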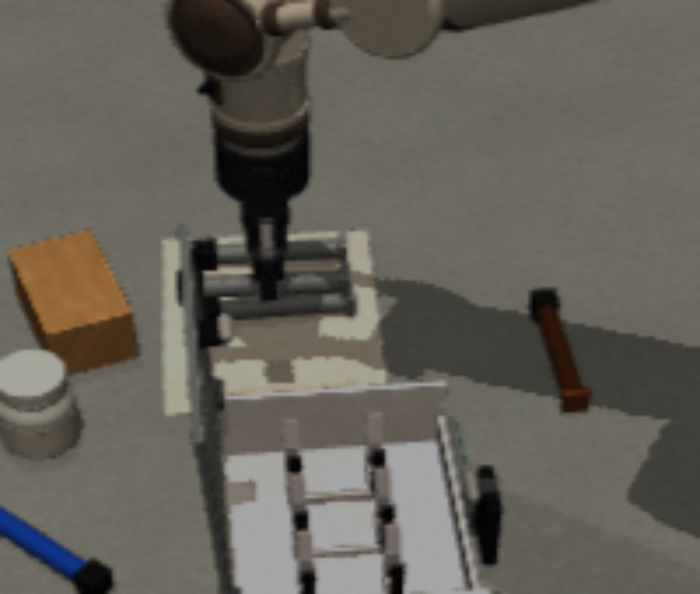

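Emit:
drive_tool --steps "0 -0.017 0 -8 -6 0 10;0 -0.017 0 -15 -12 0 10;0 0 0 -20 -15 5 10;0 0 0 -20 -15 15 10;0 0 0 -10 -10 25 10;0 0 0 0 -4 28 10;0 0 0 0 0 28 10;0 0 0 0 0 28 10;0 0 0 0 0 28 10;0 0 0 0 0 28 10;0 0 0 0 0 28 10;0 0 0 0 0 25 10;0 0 0 0 0 20 10;0 0 0 0 0 15 10;0 0 0 0 0 10 10;0 0 0 0 0 5 10;0 0 0 0 0 0 10;0 0 0 0 0 0 10"

```text
time: 19.07
tcp_pos: [471.1, 75.3, 157.3]
tcp_rot: [-0.703, 0.028, -0.006, 0.711]
contact_force: [-0.0, -0.2, -0.5]
grip_width: 17.0
```

```bash
python3 go.py 509.3 55.4 150 -2.6
```

```text
t 19.07 tcp [471.1  75.3 157.3] q [-0.1  -0.    1.92  0.01  1.26 -1.63] F [-0.  -0.2 -0.5] w 17.0
axes x,y,z cols
 [[ 0.998 -0.03   0.048]
 [-0.048  0.012  0.999]
 [-0.031 -0.999  0.011]]
rotvec [-0.0108 -0.0024 -0.0308] deg 1.9
shift now [ 39.3   5.8 -18.1]  shift after turn [ 39.1   7.3 -18.2] world [ 38.2 -19.9  -7.3] 43.7
```

Emit:
drive_tool --steps "-0.004 -0.001 -0.01 4 0 -4 10;-0.004 -0.001 -0.01 8 0 -5 10;-0.003 0 -0.01 10 0 -5 10;0 0 0 8 0 -3 10;0 0 0 5 0 -1 10;0 0 0 2 0 0 10;0 0 0 0 0 0 10;0 0 0 0 0 0 10;0 0 0 0 0 0 10"

```text
time: 19.82
tcp_pos: [512.4, 48.6, 156.6]
tcp_rot: [0.708, -0.017, 0.019, -0.706]
contact_force: [-0.2, -0.3, -0.4]
grip_width: 17.4
```

```bash
python3 go.py 509.3 55.4 80 -2.6;  python3 -c "
from h import *
c=cam('scene'); W=cloud(c)
cv2.imwrite('pics/s8c.png',cv2.resize(c['frame'][120:280,270:430,::-1],None,fx=4.5,fy=3.7))"
```

```text
t 19.82 tcp [512.4  48.6 156.6] q [-0.14  0.07  1.84 -0.    1.22 -1.66] F [-0.2 -0.3 -0.4] w 17.4
axes x,y,z cols
 [[ 0.999  0.003  0.052]
 [-0.052 -0.003  0.999]
 [ 0.003 -1.    -0.003]]
rotvec [ 0.0028 -0.0067  0.003 ] deg 0.4
shift now [-3.7 76.5  6.8]  shift after turn [-3.4 76.6  6.6] world [ -3.1   6.8 -76.6] 76.9
```

View pics/s8c.png

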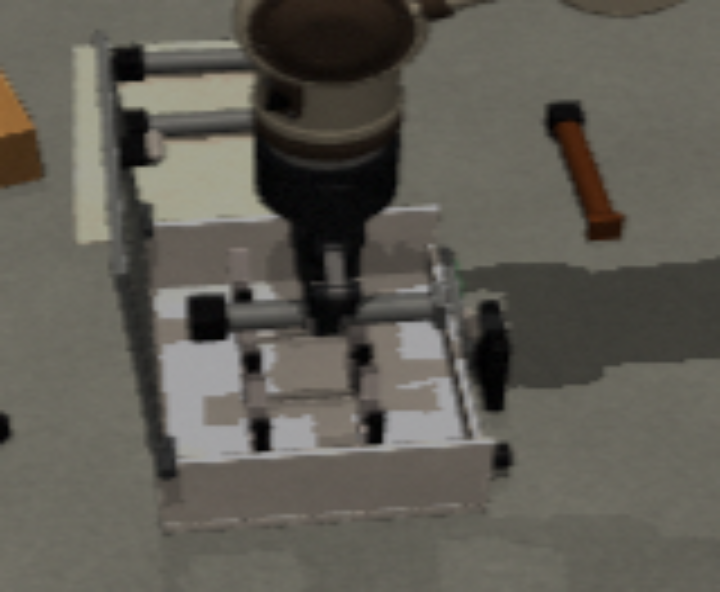

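```bash
cat > held.py <<'E'
from h import *
o=manip.get_obs(); t=o['tcp_pos']; Rc=R.from_quat(o['tcp_rot'])
for n in('scene','top'):
    c=cam(n); P=cloud(c).reshape(-1,3); P=P[~np.isnan(P[:,0])]
    l=Rc.inv().apply(P-t)   # tool x along tube, y down, z lateral
    for nm,a,b in(('foot side',-68,-22),('cap side',22,50),('cap',56,80),('all',-100,100)):
        m=(l[:,0]>a)&(l[:,0]<b)&(abs(l[:,2])<22)&(l[:,1]>-30)&(l[:,1]<8)
        if nm=='all': m&=abs(l[:,0])>25
        q=l[m]
        if len(q)<5: continue
        print(n,nm,len(q),'up-top(99%)',np.percentile(-q[:,1],[1,50,98]).round(1),'lat',np.percentile(q[:,2],[2,50,98]).round(1),'x',np.percentile(q[:,0],[0.5,99.5]).round(1))
E
python3 held.py
```

```text
scene foot side 153 up-top(99%) [-1.3 15.2 21.5] lat [-8.6  6.4 13.9] x [-66.7 -22.3]
scene cap side 87 up-top(99%) [ 4.8 15.6 20.3] lat [-6.   6.1 11.4] x [23.3 49.6]
scene cap 113 up-top(99%) [-2.1 17.2 22.4] lat [-12.    8.5  14.4] x [56.2 79.2]
scene all 351 up-top(99%) [-1.4 15.7 21.9] lat [-10.2   6.7  13.9] x [-66.3  78.8]
top foot side 137 up-top(99%) [ 7.7 17.  22.3] lat [-10.3  -0.8   9.2] x [-67.6 -22.4]
top all 142 up-top(99%) [-0.2 17.  22.2] lat [-11.3  -1.2   9.2] x [-70.1 -25.2]
```

Emit:
drive_tool --steps "0.003 -0.003 0.003 -1 4 2 10;0 -0.003 0 -1 8 2 10;0 0 0 -1 12 1 10;0 0 0 0 12 1 10;0 0 0 0 10 0 10;0 0 0 0 8 0 10;0 0 0 0 6 0 10;0 0 0 0 3 0 10;0 0 0 0 0 0 10;0 0 0 0 0 0 10;0 0 0 0 0 0 10"

```text
time: 20.88
tcp_pos: [507.7, 56.9, 87.5]
tcp_rot: [-0.707, 0.016, -0.015, 0.707]
contact_force: [-0.8, -0.4, -0.2]
grip_width: 16.9
```

```bash
python3 go.py 509.3 54.5 75 -2.6
```

```text
t 20.88 tcp [507.7  56.9  87.5] q [-0.13  0.16  1.9   0.    1.08 -1.65] F [-0.8 -0.4 -0.2] w 16.9
axes x,y,z cols
 [[ 0.999 -0.002  0.043]
 [-0.043  0.001  0.999]
 [-0.002 -1.     0.001]]
rotvec [-0.001   0.0025 -0.0016] deg 0.2
shift now [ 1.7 12.5 -2.4]  shift after turn [ 1.7 12.5 -2.4] world [  1.6  -2.4 -12.5] 12.9
```

Emit:
drive_tool --steps "0 0.002 -0.001 0.5 2 -1 10;0 0 0 0.5 3 -1 10;0 0 0 0.5 3 -0.4 10;0 0 0 0 3 0 10;0 0 0 0 1 0 10;0 0 0 0 0 0 10;0 0 0 0 0 0 10;0 0 0 0 0 0 10"

```text
time: 21.55
tcp_pos: [511.0, 53.8, 76.1]
tcp_rot: [-0.707, 0.015, -0.017, 0.707]
contact_force: [-0.4, -1.0, -0.0]
grip_width: 17.0
```

```bash
python3 go.py 509.3 54.5 37 -2.6; python3 -c "
from h import *
for n in('scene','top'):
  c=cam(n);s=c['frame'][120:280,270:430] if n=='scene' else c['frame'][140:260,270:400]
  cv2.imwrite('pics/%s9c.png'%n,cv2.resize(s[:,:,::-1],(720,590),interpolation=cv2.INTER_CUBIC))"
```

```text
t 21.55 tcp [511.   53.8  76.1] q [-0.13  0.18  1.9   0.    1.06 -1.66] F [-0.4 -1.  -0. ] w 17.0
axes x,y,z cols
 [[ 0.999  0.004  0.045]
 [-0.045  0.001  0.999]
 [ 0.003 -1.     0.001]]
rotvec [-0.0007 -0.0001  0.0035] deg 0.2
shift now [-1.8 39.1  0.6]  shift after turn [-1.7 39.1  0.6] world [ -1.7   0.7 -39.1] 39.2
```

View pics/scene9c.png

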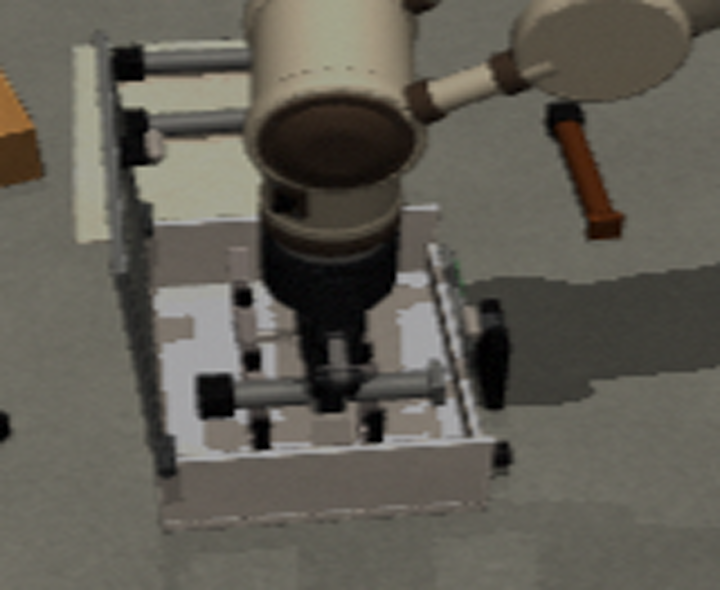

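View pics/top9c.png

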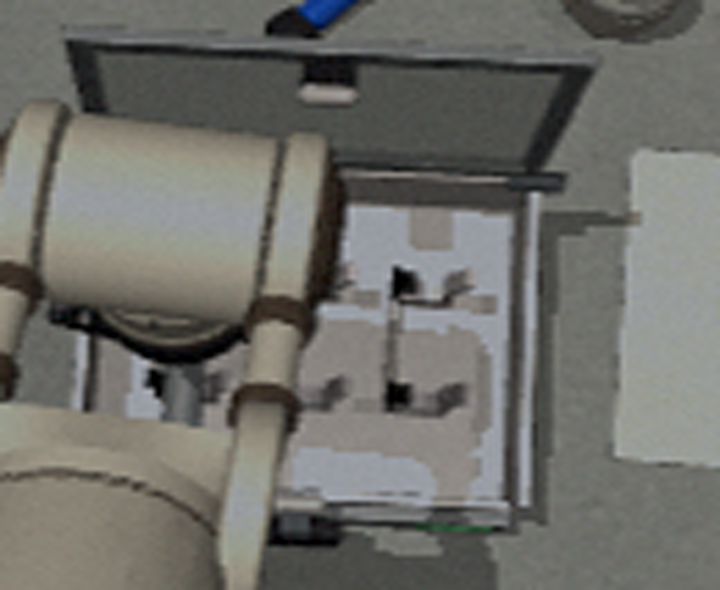

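Emit:
drive_tool --steps "0 0 0.003 -0.5 2 0.3 10;0 0 0 -0.5 3 0.3 10;0 0 0 0 3 0 10;0 0 0 0 3 0 10;0 0 0 0 2 0 10;0 0 0 0 1 0 10;0 0 0 0 0 0 10;0 0 0 0 0 0 10"

```text
time: 22.32
tcp_pos: [509.7, 54.6, 60.4]
tcp_rot: [-0.707, 0.016, -0.016, 0.707]
contact_force: [-0.0, -0.3, -0.8]
grip_width: 17.0
```

```bash
python3 go.py 509.3 54.5 37 -2.6
```

```text
t 22.32 tcp [509.7  54.6  60.4] q [-0.13  0.21  1.91  0.    1.03 -1.66] F [-0.  -0.3 -0.8] w 17.0
axes x,y,z cols
 [[ 0.999 -0.     0.045]
 [-0.045  0.001  0.999]
 [-0.    -1.     0.001]]
rotvec [-0.0007  0.0001 -0.0001] deg 0.0
shift now [-0.4 23.4 -0.2]  shift after turn [-0.4 23.4 -0.2] world [ -0.4  -0.1 -23.4] 23.4
```

Emit:
drive_tool --steps "0 0 0 0 2 0 10;0 0 0 0 2 0 10;0 0 0 0 2 0 10;0 0 0 0 2 0 10;0 0 0 0 0 0 10;0 0 0 0 0 0 10"

```text
time: 22.82
tcp_pos: [512.2, 52.3, 55.4]
tcp_rot: [0.708, -0.014, 0.017, -0.706]
contact_force: [-0.5, -0.4, 1.8]
grip_width: 16.5
```

```bash
python3 go.py 509.3 54.5 37 -2.6
```

```text
t 22.82 tcp [512.2  52.3  55.4] q [-0.13  0.22  1.91 -0.    1.01 -1.66] F [-0.5 -0.4  1.8] w 16.5
axes x,y,z cols
 [[ 0.999  0.004  0.044]
 [-0.044 -0.004  0.999]
 [ 0.004 -1.    -0.004]]
rotvec [0.0037 0.0016 0.0041] deg 0.3
shift now [-3.  18.4  2.1]  shift after turn [-3.  18.4  2. ] world [ -2.9   2.2 -18.4] 18.7
```

Emit:
drive_tool --steps "0.003 0 0.003 -1 3 1.5 10;0 0 0 -1 3 1 10;0 0 0 0 4 0.5 10;0 0 0 0 4 0.5 10;0 0 0 0 4 0.5 10"

```text
time: 23.23
tcp_pos: [511.3, 55.9, 36.6]
tcp_rot: [0.708, -0.014, 0.017, -0.706]
contact_force: [-12.6, 3.0, 48.2]
grip_width: 17.1
```

```bash
python3 go.py 509.3 54.5 37 -2.6
```

```text
t 23.23 tcp [511.3  55.9  36.6] q [-0.13  0.25  1.91 -0.    0.97 -1.65] F [-12.6   3.   48.2] w 17.1
axes x,y,z cols
 [[ 0.999  0.003  0.044]
 [-0.044 -0.002  0.999]
 [ 0.004 -1.    -0.002]]
rotvec [0.0018 0.0013 0.0035] deg 0.2
shift now [-1.9 -0.4 -1.5]  shift after turn [-1.9 -0.4 -1.5] world [-2.  -1.4  0.4] 2.5
```

Emit:
drive_tool --steps "0 0 0 0 0 0 10;0 0 0 0 -0.5 0 10;0 0 0 0 0 0 10"

```text
time: 23.48
tcp_pos: [511.2, 57.1, 36.9]
tcp_rot: [-0.707, 0.015, -0.017, 0.707]
contact_force: [0.6, -1.1, 3.6]
grip_width: 16.9
```

Emit:
drive_tool --steps "0 0 0 0 0 0 20;0 0 0 0 0 0 26;0 0 0 0 0 0 32;0 0 0 0 0 0 38;0 0 0 0 0 0 38;0 0 0 0 0 0 38"

```text
time: 23.98
tcp_pos: [511.6, 53.2, 36.2]
tcp_rot: [0.709, -0.015, 0.016, -0.705]
contact_force: [0.3, 0.5, 0.2]
grip_width: 37.8
```

```bash
python3 go.py 509.3 54.5 37 -2.6
```

```text
t 23.98 tcp [511.6  53.2  36.2] q [-0.13  0.25  1.91 -0.01  0.97 -1.65] F [0.3 0.5 0.2] w 37.8
axes x,y,z cols
 [[ 0.999  0.002  0.044]
 [-0.044 -0.007  0.999]
 [ 0.003 -1.    -0.007]]
rotvec [0.0067 0.0014 0.0027] deg 0.4
shift now [-2.3 -0.8  1.1]  shift after turn [-2.3 -0.8  1.1] world [-2.3  1.3  0.8] 2.7
```

Emit:
drive_tool --steps "0.005 0 0 0 -3 1 38;0 0 0 0 -6 0 38;0 0 0 0 -12 0 38;0 0 0 0 -20 0 38;0 0 0 0 -28 0 38;0 0 0 0 -30 0 38;0 0 0 0 -30 0 38;0 0 0 -15 -20 0 38;0 0 0 -30 -10 0 38;0 0 0 -30 0 -15 60;0 0 0 -25 0 -20 60;0 0 0 -15 0 -25 60;0 0 0 0 0 -25 60;0 0 0 0 0 -28 60;0 0 0 0 0 -28 60;0 0 0 0 0 -28 60;0 0 0 0 0 -20 60;0 0 0 0 0 -10 60;0 0 0 0 0 0 60;0 0 0 0 0 0 60"

```text
time: 25.65
tcp_pos: [380.4, -139.2, 207.7]
tcp_rot: [-0.705, 0.009, -0.015, 0.709]
contact_force: [-0.1, -0.4, 0.8]
grip_width: 60.3
```

```bash
python3 tubes.py; python3 go.py 528 -308 130 -2;python3 - <<'E'
from ortho import *
for n in('scene','top'):
  c=cam(n);s=c['frame'][120:280,270:430] if n=='scene' else c['frame'][140:260,270:400]
  cv2.imwrite('pics/%s10c.png'%n,cv2.resize(s[:,:,::-1],(720,590),interpolation=cv2.INTER_CUBIC))
  W=cloud(c).reshape(-1,3)
  m=(W[:,0]>430)&(W[:,0]<600)&(abs(W[:,1]-56)<16)&(W[:,2]>46)&(W[:,2]<66)
  q=W[m]; q=q[(abs(q[:,0]-514)<20)|(q[:,0]>560)|(q[:,0]<460)]
  k=np.polyfit(q[:,0]-510,q[:,1],1); kz=np.polyfit(q[:,0]-510,q[:,2],1)
  print(n,len(q),'yaw',np.degrees(k[0]).round(2),'y',k[1].round(1),'z',np.percentile(q[:,2],[50,98]).round(1),'zslope',kz[0].round(3),'x',q[:,0].min().round(),q[:,0].max().round(),'edges',np.percentile(q[:,1]-k[0]*(q[:,0]-510),[2,98]).round(1))
E
```

```text
top 309 mid [ 532.9 -310.1] len 136.8 yaw -1.43 edge-mid off -1.4 w 19.0 ztop 29.4
top 344 mid [ 525.5 -391.4] len 144.3 yaw -3.7 edge-mid off -1.9 w 19.3 ztop 29.8
scene 235 mid [ 529.2 -387.5] len 143.6 yaw -4.49 edge-mid off -1.0 w 21.9 ztop 29.8
scene 227 mid [ 532.  -306.4] len 138.8 yaw -1.58 edge-mid off -1.4 w 24.5 ztop 27.9
t 25.75 tcp [ 380.5 -138.6  207.7] q [-0.66 -0.3   2.08  0.01  1.36 -2.2 ] F [0.8 0.5 0.3] w 59.8
axes x,y,z cols
 [[ 0.999  0.008  0.032]
 [-0.032  0.005  0.999]
 [ 0.008 -1.     0.005]]
rotvec [-0.0053  0.0026  0.0077] deg 0.6
shift now [ 152.3   78.  -165. ]  shift after turn [ 153.3   77.7 -164.2] world [ 147.5 -169.4  -77.7] 237.7
scene 231 yaw -1.77 y 60.7 z [53.8 60.1] zslope 0.009 x 445.0 590.0 edges [46.2 70. ]
top 213 yaw -2.49 y 56.0 z [54.9 60.8] zslope 0.025 x 441.0 587.0 edges [45.2 66.3]
```

View pics/top10c.png

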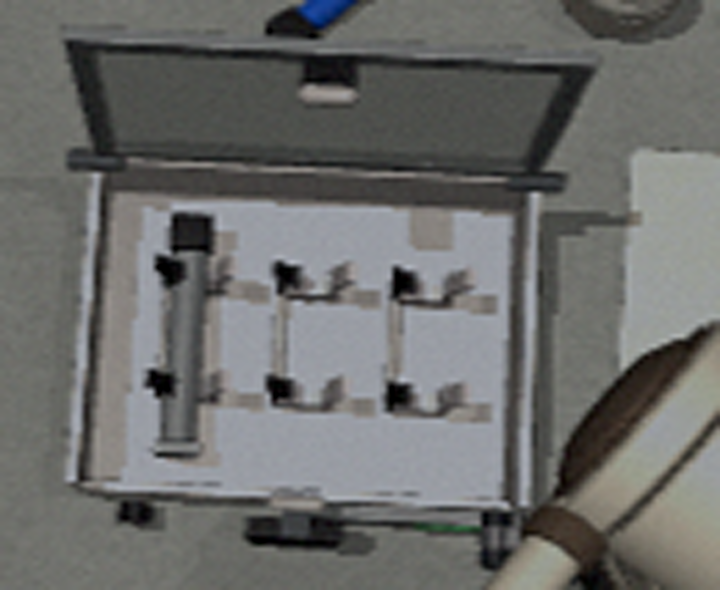

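View pics/scene10c.png

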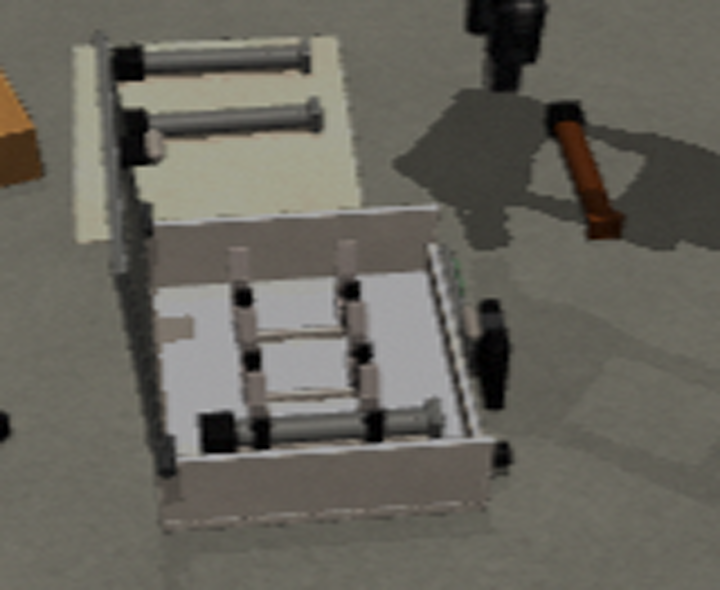

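Emit:
drive_tool --steps "-0.003 0.001 0.004 10 0 -12 70;-0.003 0.001 0.004 18 0 -20 70;0 0 0 25 5 -25 70;0 0 0 25 12 -28 70;0 0 0 25 18 -28 70;0 0 0 20 18 -20 70;0 0 0 12 15 -10 70;0 0 0 6 10 -5 70;0 0 0 0 5 0 70;0 0 0 0 0 0 70;0 0 0 0 0 0 70;0 0 0 0 0 0 70"

```text
time: 26.85
tcp_pos: [527.1, -285.4, 121.5]
tcp_rot: [0.707, -0.005, 0.007, -0.707]
contact_force: [0.7, 0.0, 0.0]
grip_width: 69.8
```

```bash
python3 go.py 529 -308.5 45 -1.8
```

```text
t 26.85 tcp [ 527.1 -285.4  121.5] q [-0.7   0.32  1.63  0.    1.19 -2.25] F [0.7 0.  0. ] w 69.8
axes x,y,z cols
 [[ 1.     0.002  0.016]
 [-0.016 -0.     1.   ]
 [ 0.002 -1.    -0.   ]]
rotvec [0.0003 0.015  0.0022] deg 0.9
shift now [  2.1  76.5 -23.1]  shift after turn [  2.6  76.5 -23.1] world [  1.9 -23.1 -76.5] 79.9
```

Emit:
drive_tool --steps "0 0.008 0 1 2 -4 70;0 0.007 0 1 6 -7 70;0 0 0 0 12 -7 70;0 0 0 0 14 -4 70;0 0 0 0 12 -1 70;0 0 0 0 8 0 70;0 0 0 0 6 0 70;0 0 0 0 3 0 70;0 0 0 0 0 0 70;0 0 0 0 0 0 70;0 0 0 0 0 0 70"

```text
time: 27.77
tcp_pos: [528.0, -309.8, 53.2]
tcp_rot: [0.707, -0.011, 0.013, -0.707]
contact_force: [0.6, 0.1, 0.1]
grip_width: 69.7
```

```bash
python3 go.py 529 -308.5 6 -1.8
```

```text
t 27.77 tcp [ 528.  -309.8   53.2] q [-0.73  0.44  1.62  0.    1.07 -2.27] F [0.6 0.1 0.1] w 69.7
axes x,y,z cols
 [[ 0.999  0.003  0.033]
 [-0.033 -0.001  0.999]
 [ 0.003 -1.    -0.001]]
rotvec [ 0.0008 -0.0013  0.003 ] deg 0.2
shift now [ 0.9 47.2  1.3]  shift after turn [ 1.  47.2  1.3] world [  1.    1.3 -47.2] 47.2
```

Emit:
drive_tool --steps "0 0 0.003 0.5 3 0.5 70;0 0 0 0.5 5 0.5 70;0 0 0 0 6 0 70;0 0 0 0 6 0 70;0 0 0 0 6 0 65;0 0 0 0 5 0 60;0 0 0 0 4 0 55;0 0 0 0 3 0 50;0 0 0 0 0 0 45;0 0 0 0 0 0 40;0 0 0 0 0 0 40"

```text
time: 28.68
tcp_pos: [530.0, -308.9, 12.3]
tcp_rot: [0.708, -0.011, 0.012, -0.706]
contact_force: [-0.1, 0.8, -0.7]
grip_width: 40.2
```

```bash
python3 go.py 529 -308.5 6.5 -1.8
```

```text
t 28.68 tcp [ 530.  -308.9   12.3] q [-0.72  0.51  1.63 -0.    1.01 -2.26] F [-0.1  0.8 -0.7] w 40.2
axes x,y,z cols
 [[ 0.999  0.001  0.032]
 [-0.032 -0.002  0.999]
 [ 0.001 -1.    -0.002]]
rotvec [ 0.0021 -0.0006  0.0014] deg 0.1
shift now [-1.1  5.8  0.4]  shift after turn [-1.   5.8  0.4] world [-1.   0.4 -5.8] 5.9
```

Emit:
drive_tool --steps "0.001 0 0.001 -0.5 2 0 40;0 0 0 0 2 0 40;0 0 0 0 1 0 40;0 0 0 0 0 0 40;0 0 0 0 0 0 40"

```text
time: 29.1
tcp_pos: [530.1, -309.6, 7.9]
tcp_rot: [0.708, -0.011, 0.012, -0.706]
contact_force: [0.0, 0.9, 0.0]
grip_width: 40.2
```

```bash
python3 go.py 529 -308.5 6.5 -1.8
```

```text
t 29.1 tcp [ 530.1 -309.6    7.9] q [-0.72  0.52  1.63 -0.    1.   -2.26] F [0.  0.9 0. ] w 40.2
axes x,y,z cols
 [[ 0.999  0.002  0.032]
 [-0.032 -0.003  0.999]
 [ 0.002 -1.    -0.002]]
rotvec [ 0.0024 -0.0006  0.0019] deg 0.2
shift now [-1.2  1.4  1.1]  shift after turn [-1.2  1.4  1.1] world [-1.1  1.1 -1.4] 2.1
```

Close and lift.

Emit:
drive_tool --steps "0.002 0 0.002 0 0.5 0 30;0 0 0 0 0 0 24;0 0 0 0 0 0 18;0 0 0 0 0 0 12;0 0 0 0 0 0 10;0 0 0 0 0 0 10;0 0 0 0 0 0 10" --grip_force 80

```text
time: 29.68
tcp_pos: [530.5, -309.9, 7.9]
tcp_rot: [0.707, -0.011, 0.012, -0.707]
contact_force: [-0.6, -0.4, 0.7]
grip_width: 17.1
```

Emit:
drive_tool --steps "0 0 0 0 -2 0 10;0 0 0 0 -4 0 10;0 0 0 0 -8 0 10;0 0 0 0 -14 0 10;0 0 0 0 -20 0 10;0 0 0 -5 -22 0 10;0 0 0 -10 -22 0 10;0 0 0 -15 -22 0 10;0 0 0 -18 -20 0 10;0 0 0 -15 -12 0 10;0 0 0 -8 -5 0 10;0 0 0 0 0 0 10;0 0 0 0 0 0 10;0 0 0 0 0 0 10"

```text
time: 30.85
tcp_pos: [458.6, -308.7, 180.2]
tcp_rot: [0.711, -0.008, 0.014, -0.703]
contact_force: [-0.1, 0.6, -0.1]
grip_width: 17.1
```

```bash
python3 go.py 480 -5 165 -2.6; python3 held.py
```

```text
t 30.85 tcp [ 458.6 -308.7  180.2] q [-0.81  0.13  1.73 -0.    1.27 -2.35] F [-0.1  0.6 -0.1] w 17.1
axes x,y,z cols
 [[ 0.999  0.009  0.031]
 [-0.031 -0.011  0.999]
 [ 0.01  -1.    -0.01 ]]
rotvec [0.0102 0.0143 0.0096] deg 1.1
shift now [ 11.8  12.2 304.4]  shift after turn [  7.6  15.2 304.4] world [ 21.4 303.7 -15.2] 304.8
scene foot side 116 up-top(99%) [-2.1 13.6 20.6] lat [-7.3  7.2 15.3] x [-67.9 -23.1]
scene cap side 62 up-top(99%) [ 1.  11.7 19.1] lat [-4.7  6.1 13.1] x [22.5 49.9]
scene cap 83 up-top(99%) [-5.2 15.7 23. ] lat [-9.   7.8 16.2] x [56.1 77.2]
scene all 264 up-top(99%) [-4.3 13.7 21.4] lat [-8.1  7.1 15.5] x [-68.5  77. ]
top cap side 65 up-top(99%) [ 9.8 16.  19.8] lat [-8.9  3.2  8.6] x [25.3 49.9]
top cap 75 up-top(99%) [ 3.4 18.5 22.6] lat [-10.1   3.2  12.2] x [56.4 73.5]
top all 167 up-top(99%) [ 2.8 17.5 22.3] lat [-10.    3.2  11.8] x [26.6 73.3]
```

Emit:
drive_tool --steps "0.005 0.007 0.005 0 0 10 10;0.005 0.007 0.005 1 0 20 10;0 0 0 1 0 28 10;0 0 0 1 0 28 10;0 0 0 1 0 28 10;0 0 0 1 0 28 10;0 0 0 1 0 28 10;0 0 0 1 0 28 10;0 0 0 1 0 28 10;0 0 0 0 0 26 10;0 0 0 0 0 20 10;0 0 0 0 0 15 10;0 0 0 0 0 10 10;0 0 0 0 0 5 10;0 0 0 0 0 0 10;0 0 0 0 0 0 10;0 0 0 0 0 0 10"

```text
time: 32.37
tcp_pos: [475.1, 20.2, 168.5]
tcp_rot: [-0.701, 0.026, -0.006, 0.713]
contact_force: [-1.3, -0.7, -1.0]
grip_width: 17.1
```

```bash
python3 go.py 506.5 -5.6 150 -2.6
```

```text
t 32.37 tcp [475.1  20.2 168.5] q [-0.22 -0.02  1.92  0.01  1.28 -1.75] F [-1.3 -0.7 -1. ] w 17.1
axes x,y,z cols
 [[ 0.999 -0.028  0.045]
 [-0.044  0.017  0.999]
 [-0.029 -0.999  0.016]]
rotvec [-0.0161  0.0011 -0.029 ] deg 1.9
shift now [ 33.   17.1 -24.7]  shift after turn [ 32.5  18.5 -24.4] world [ 31.4 -25.8 -18.5] 44.7
```

Emit:
drive_tool --steps "-0.005 0 -0.01 4 2 -5 10;-0.005 0 -0.01 7 4 -7 10;-0.005 0 -0.009 7 4 -7 10;0 0 0 7 4 -4 10;0 0 0 4 2 -1 10;0 0 0 2 0 0 10;0 0 0 0 0 0 10;0 0 0 0 0 0 10;0 0 0 0 0 0 10"

```text
time: 33.12
tcp_pos: [508.3, -11.7, 149.3]
tcp_rot: [0.707, -0.017, 0.018, -0.707]
contact_force: [-0.5, 0.2, 0.0]
grip_width: 17.2
```

```bash
python3 go.py 506.5 -5.6 75 -2.6
```

```text
t 33.12 tcp [508.3 -11.7 149.3] q [-0.26  0.06  1.87 -0.    1.21 -1.78] F [-0.5  0.2  0. ] w 17.2
axes x,y,z cols
 [[ 0.999  0.002  0.05 ]
 [-0.05  -0.001  0.999]
 [ 0.002 -1.    -0.001]]
rotvec [ 0.001  -0.005   0.0019] deg 0.3
shift now [-2.3 74.3  6. ]  shift after turn [-2.1 74.3  6. ] world [ -1.8   6.1 -74.3] 74.6
```

Emit:
drive_tool --steps "0.001 -0.003 0.001 -0.7 3 2 10;0 -0.002 0 -0.7 6 2 10;0 0 0 -0.5 10 1 10;0 0 0 0 12 0.7 10;0 0 0 0 12 0 10;0 0 0 0 9 0 10;0 0 0 0 6 0 10;0 0 0 0 4 0 10;0 0 0 0 2 0 10;0 0 0 0 0 0 10;0 0 0 0 0 0 10;0 0 0 0 0 0 10"

```text
time: 34.12
tcp_pos: [505.3, -3.2, 79.2]
tcp_rot: [-0.707, 0.015, -0.015, 0.707]
contact_force: [-0.5, 0.6, -0.1]
grip_width: 17.4
```

```bash
python3 go.py 506.5 -5.6 60 -2.6
```

```text
t 34.12 tcp [505.3  -3.2  79.2] q [-0.25  0.16  1.92  0.    1.06 -1.78] F [-0.5  0.6 -0.1] w 17.4
axes x,y,z cols
 [[ 0.999  0.     0.042]
 [-0.042  0.001  0.999]
 [ 0.    -1.     0.001]]
rotvec [-0.0006  0.0031  0.0003] deg 0.2
shift now [ 1.3 19.2 -2.3]  shift after turn [ 1.3 19.2 -2.3] world [  1.2  -2.4 -19.2] 19.4
```

Emit:
drive_tool --steps "0 0.003 0 0.5 2 -1 10;0 0 0 0.5 4 -1 10;0 0 0 0 4 -0.3 10;0 0 0 0 4 0 10;0 0 0 0 2 0 10;0 0 0 0 0 0 10;0 0 0 0 0 0 10;0 0 0 0 0 0 10"

```text
time: 34.78
tcp_pos: [507.6, -6.3, 62.9]
tcp_rot: [0.707, -0.015, 0.017, -0.707]
contact_force: [0.8, -0.3, -0.3]
grip_width: 16.9
```

```bash
python3 go.py 506.5 -5.6 37 -2.6
```

```text
t 34.78 tcp [507.6  -6.3  62.9] q [-0.25  0.19  1.92  0.    1.03 -1.78] F [ 0.8 -0.3 -0.3] w 16.9
axes x,y,z cols
 [[ 0.999  0.003  0.046]
 [-0.046 -0.     0.999]
 [ 0.003 -1.    -0.   ]]
rotvec [ 0.0001 -0.0004  0.0034] deg 0.2
shift now [-1.2 25.9  0.7]  shift after turn [-1.2 25.9  0.7] world [ -1.1   0.7 -25.9] 25.9
```

Emit:
drive_tool --steps "0 0 0.003 0 2 0.5 10;0 0 0 0 2 0.5 10;0 0 0 0 2 0.5 10;0 0 0 0 2 0.5 10;0 0 0 0 3 0.5 10;0 0 0 0 3 0.5 10;0 0 0 0 3 0.5 10"

```text
time: 35.37
tcp_pos: [509.6, -5.5, 46.3]
tcp_rot: [0.709, -0.014, 0.017, -0.705]
contact_force: [-0.3, -2.5, -0.0]
grip_width: 16.9
```

```bash
python3 go.py 506.5 -5.6 37 -2.6
```

```text
t 35.37 tcp [509.6  -5.5  46.3] q [-0.25  0.22  1.93 -0.01  0.99 -1.77] F [-0.3 -2.5 -0. ] w 16.9
axes x,y,z cols
 [[ 0.999  0.004  0.045]
 [-0.045 -0.006  0.999]
 [ 0.004 -1.    -0.006]]
rotvec [0.0057 0.0006 0.0041] deg 0.4
shift now [-3.2  9.3 -0.2]  shift after turn [-3.1  9.3 -0.3] world [-3.1 -0.1 -9.3] 9.8
```

Emit:
drive_tool --steps "0.005 0 0.004 -1 3 0 10;0 0 0 -1 3 0 10;0 0 0 0 3 0 10;0 0 0 0 3 0 10"

```text
time: 35.7
tcp_pos: [507.4, -4.8, 37.4]
tcp_rot: [-0.706, 0.017, -0.014, 0.707]
contact_force: [-19.2, -0.1, 47.5]
grip_width: 16.9
```

```bash
python3 go.py 506.5 -5.6 37 -2.6
```

```text
t 35.7 tcp [507.4  -4.8  37.4] q [-0.25  0.24  1.93  0.    0.98 -1.77] F [-19.2  -0.1  47.5] w 16.9
axes x,y,z cols
 [[ 0.999 -0.004  0.044]
 [-0.044  0.001  0.999]
 [-0.004 -1.     0.001]]
rotvec [-0.0011  0.001  -0.0044] deg 0.3
shift now [-0.9  0.4 -0.8]  shift after turn [-0.9  0.4 -0.8] world [-0.9 -0.8 -0.4] 1.3
```

Bottomed. Release and back out.

Emit:
drive_tool --steps "0 0 0 0 0 0 10;0 0 0 0 -0.5 0 10;0 0 0 0 0 0 10;0 0 0 0 0 0 20;0 0 0 0 0 0 26;0 0 0 0 0 0 32;0 0 0 0 0 0 38;0 0 0 0 0 0 38"

```text
time: 36.37
tcp_pos: [506.1, -2.4, 36.8]
tcp_rot: [-0.705, 0.018, -0.013, 0.709]
contact_force: [-0.3, -0.1, 0.8]
grip_width: 37.7
```

```bash
python3 go.py 506.5 -5.6 37 -2.6
```

```text
t 36.37 tcp [506.1  -2.4  36.8] q [-0.25  0.24  1.93  0.    0.98 -1.78] F [-0.3 -0.1  0.8] w 37.7
axes x,y,z cols
 [[ 0.999 -0.007  0.045]
 [-0.045  0.006  0.999]
 [-0.007 -1.     0.006]]
rotvec [-0.0057  0.0006 -0.0074] deg 0.5
shift now [ 0.6 -0.2 -3.2]  shift after turn [ 0.6 -0.2 -3.2] world [ 0.4 -3.2  0.2] 3.3
```

Emit:
drive_tool --steps "-0.005 0 -0.006 0 -3 -2 38;0 0 0 0 -6 -1 38;0 0 0 0 -12 0 38;0 0 0 0 -20 0 38;0 0 0 0 -28 0 38;0 0 0 0 -30 0 38;0 0 0 0 -30 0 38;0 0 0 -15 -20 0 38;0 0 0 -20 -10 0 38;0 0 0 -20 0 -15 60;0 0 0 -10 0 -20 60;0 0 0 0 0 -25 60;0 0 0 0 0 -28 60;0 0 0 0 0 -28 60;0 0 0 0 0 -28 60;0 0 0 0 0 -28 60;0 0 0 0 0 -20 60;0 0 0 0 0 -10 60;0 0 0 0 0 0 60;0 0 0 0 0 0 60"

```text
time: 38.03
tcp_pos: [429.1, -213.1, 216.9]
tcp_rot: [0.709, -0.01, 0.02, -0.705]
contact_force: [-0.0, -0.7, 0.2]
grip_width: 60.2
```

```bash
python3 tubes.py; python3 go.py 524.5 -390 130 -4;python3 - <<'E'
from ortho import *
for n in('scene','top'):
  c=cam(n);s=c['frame'][120:280,270:430] if n=='scene' else c['frame'][140:260,270:400]
  cv2.imwrite('pics/%s11c.png'%n,cv2.resize(s[:,:,::-1],(720,590),interpolation=cv2.INTER_CUBIC))
  W=cloud(c).reshape(-1,3)
  for y in (56,-5):
   m=(W[:,0]>430)&(W[:,0]<600)&(abs(W[:,1]-y)<16)&(W[:,2]>46)&(W[:,2]<66)
   q=W[m]; q=q[(abs(q[:,0]-514)<20)|(q[:,0]>560)|(q[:,0]<460)]
   k=np.polyfit(q[:,0]-510,q[:,1],1); kz=np.polyfit(q[:,0]-510,q[:,2],1)
   print(n,len(q),'yaw',np.degrees(k[0]).round(2),'y',k[1].round(1),'z',np.percentile(q[:,2],[50,98]).round(1),'zslope',kz[0].round(3),'x',q[:,0].min().round(),q[:,0].max().round(),'edges',np.percentile(q[:,1]-k[0]*(q[:,0]-510),[2,98]).round(1))
E
```

```text
scene 238 mid [ 529.3 -387.2] len 143.7 yaw -3.72 edge-mid off -1.3 w 20.5 ztop 28.4
t 38.13 tcp [ 429.2 -212.4  216.7] q [-0.72 -0.1   1.89  0.    1.34 -2.25] F [0.  0.5 0.4] w 60.1
axes x,y,z cols
 [[ 0.999  0.014  0.041]
 [-0.041 -0.007  0.999]
 [ 0.015 -1.    -0.006]]
rotvec [0.0057 0.0288 0.0146] deg 1.9
shift now [ 101.2   89.2 -173. ]  shift after turn [ 107.4   86.7 -170.5] world [  95.3 -177.6  -86.7] 219.4
scene 221 yaw -1.85 y 60.5 z [54.2 60.2] zslope 0.009 x 445.0 590.0 edges [47.5 70. ]
scene 217 yaw -1.71 y -1.3 z [53.6 59.9] zslope 0.011 x 434.0 580.0 edges [-16.4   8.4]
top 209 yaw -2.62 y 56.1 z [54.3 60. ] zslope 0.022 x 441.0 587.0 edges [45.4 66.3]
top 212 yaw -2.66 y -5.7 z [54.7 59.2] zslope 0.012 x 430.0 576.0 edges [-15.6   4.8]
```

View pics/top11c.png

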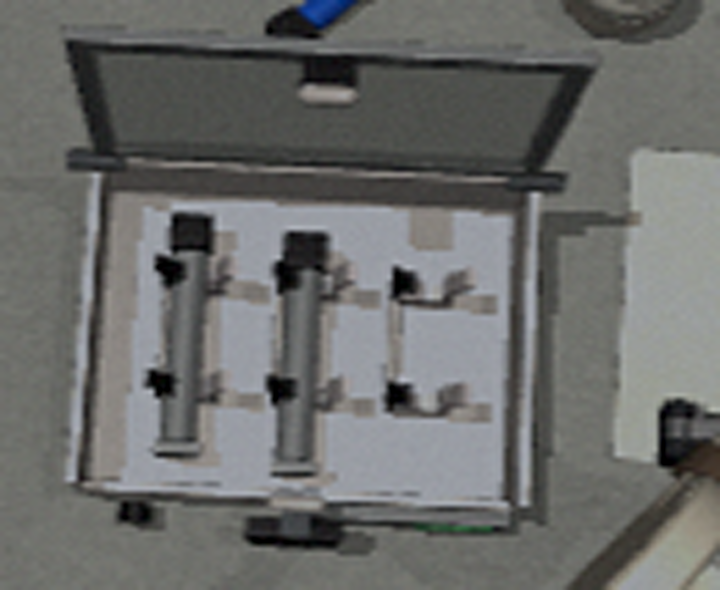

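View pics/scene11c.png

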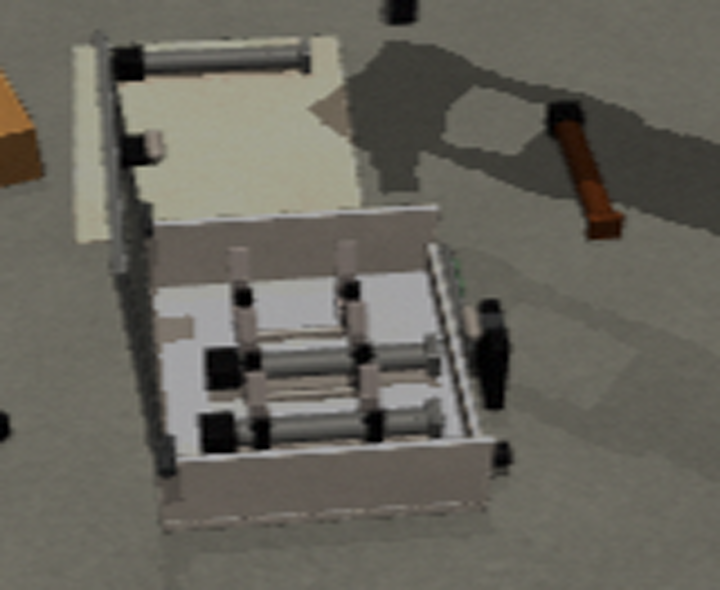

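Emit:
drive_tool --steps "0.003 0.014 0.007 6 0 -10 70;0.003 0.014 0.007 12 3 -18 70;0 0 0 15 8 -25 70;0 0 0 18 12 -28 70;0 0 0 18 15 -28 70;0 0 0 15 15 -22 70;0 0 0 10 14 -14 70;0 0 0 6 10 -8 70;0 0 0 0 5 -3 70;0 0 0 0 0 0 70;0 0 0 0 0 0 70;0 0 0 0 0 0 70"

```text
time: 39.23
tcp_pos: [528.0, -367.8, 131.5]
tcp_rot: [-0.706, 0.018, -0.019, 0.708]
contact_force: [-0.1, -0.1, -0.0]
grip_width: 69.6
```

```bash
python3 go.py 524.3 -390 45 -4
```

```text
t 39.23 tcp [ 528.  -367.8  131.5] q [-0.8   0.42  1.48  0.    1.24 -2.32] F [-0.1 -0.1 -0. ] w 69.6
axes x,y,z cols
 [[ 0.999  0.001  0.052]
 [-0.052  0.003  0.999]
 [ 0.001 -1.     0.003]]
rotvec [-0.0029  0.0178  0.0009] deg 1.0
shift now [ -2.7  86.4 -22.6]  shift after turn [ -2.2  86.5 -22.4] world [ -3.7 -22.2 -86.5] 89.4
```

Emit:
drive_tool --steps "-0.001 0.009 0 -0.5 2 -3 70;-0.001 0.008 0 -0.5 6 -6 70;0 0 0 -0.5 12 -6 70;0 0 0 0 14 -4 70;0 0 0 0 14 -2 70;0 0 0 0 10 -1 70;0 0 0 0 8 0 70;0 0 0 0 6 0 70;0 0 0 0 3 0 70;0 0 0 0 0 0 70;0 0 0 0 0 0 70;0 0 0 0 0 0 70"

```text
time: 40.23
tcp_pos: [524.3, -389.8, 49.5]
tcp_rot: [-0.706, 0.024, -0.025, 0.707]
contact_force: [0.6, -1.0, 0.1]
grip_width: 70.0
```

```bash
python3 go.py 524.3 -390 6.5 -4
```

```text
t 40.23 tcp [ 524.3 -389.8   49.5] q [-0.82  0.54  1.49  0.    1.11 -2.33] F [ 0.6 -1.   0.1] w 70.0
axes x,y,z cols
 [[ 0.998  0.001  0.07 ]
 [-0.07   0.001  0.998]
 [ 0.001 -1.     0.001]]
rotvec [-0.001   0.0003  0.001 ] deg 0.1
shift now [-0.  43.  -0.3]  shift after turn [-0.  43.  -0.2] world [ -0.   -0.2 -43. ] 43.0
```

Emit:
drive_tool --steps "0 0 0 0 3 0 70;0 0 0 0 5 0 70;0 0 0 0 6 0 70;0 0 0 0 6 0 70;0 0 0 0 6 0 65;0 0 0 0 5 0 60;0 0 0 0 4 0 55;0 0 0 0 2 0 50;0 0 0 0 0 0 45;0 0 0 0 0 0 40;0 0 0 0 0 0 40"

```text
time: 41.15
tcp_pos: [525.4, -390.3, 10.1]
tcp_rot: [0.707, -0.023, 0.025, -0.706]
contact_force: [0.1, 0.1, -0.9]
grip_width: 39.7
```

```bash
python3 go.py 524.3 -390 6.5 -4
```

```text
t 41.15 tcp [ 525.4 -390.3   10.1] q [-0.82  0.6   1.5   0.    1.04 -2.33] F [ 0.1  0.1 -0.9] w 39.7
axes x,y,z cols
 [[ 0.998  0.003  0.069]
 [-0.069 -0.001  0.998]
 [ 0.003 -1.    -0.001]]
rotvec [0.0009 0.0008 0.0031] deg 0.2
shift now [-1.1  3.6  0.2]  shift after turn [-1.1  3.6  0.2] world [-1.1  0.3 -3.6] 3.7
```

Emit:
drive_tool --steps "0 0 0.003 0 2 0 40;0 0 0 0 1 0 40;0 0 0 0 0 0 35;0 0 0 0 0 0 30;0 0 0 0 0 0 24;0 0 0 0 0 0 18;0 0 0 0 0 0 12;0 0 0 0 0 0 10;0 0 0 0 0 0 10;0 0 0 0 0 0 10" --grip_force 80

```text
time: 41.98
tcp_pos: [526.2, -391.2, 8.4]
tcp_rot: [0.708, -0.024, 0.025, -0.706]
contact_force: [-0.1, 0.6, 0.6]
grip_width: 17.1
```

Emit:
drive_tool --steps "0 0 0 0 -2 0 10;0 0 0 0 -4 0 10;0 0 0 0 -8 0 10;0 0 0 0 -14 0 10;0 0 0 0 -20 0 10;0 0 0 -4 -22 0 10;0 0 0 -8 -22 0 10;0 0 0 -12 -22 0 10;0 0 0 -14 -20 0 10;0 0 0 -10 -12 0 10;0 0 0 -5 -5 0 10;0 0 0 0 0 0 10;0 0 0 0 0 0 10;0 0 0 0 0 0 10"

```text
time: 43.15
tcp_pos: [472.5, -387.7, 178.3]
tcp_rot: [0.71, -0.021, 0.027, -0.703]
contact_force: [0.3, -0.3, -1.1]
grip_width: 16.9
```

```bash
python3 go.py 480 -67 165 -2.6; python3 held.py
```

```text
t 43.15 tcp [ 472.5 -387.7  178.3] q [-0.88  0.28  1.56 -0.    1.29 -2.39] F [ 0.3 -0.3 -1.1] w 16.9
axes x,y,z cols
 [[ 0.998  0.008  0.068]
 [-0.068 -0.01   0.998]
 [ 0.008 -1.    -0.01 ]]
rotvec [ 0.0097 -0.0228  0.0081] deg 1.5
shift now [-14.5  10.1 320.5]  shift after turn [ -7.1  13.3 320.7] world [  7.5 320.7 -13.3] 321.0
scene foot side 106 up-top(99%) [-2.6 12.7 19.6] lat [-9.8  7.2 14.5] x [-68. -23.]
scene cap side 55 up-top(99%) [-2.2 12.2 18.1] lat [-3.6  6.8 14. ] x [22.4 47.6]
scene cap 75 up-top(99%) [-7.3 13.7 21.7] lat [-12.4   8.7  15.3] x [56.3 75.6]
scene all 248 up-top(99%) [-5.6 12.7 20.8] lat [-9.9  7.3 15.3] x [-69.5  75.5]
top cap side 73 up-top(99%) [ 6.9 15.  18.8] lat [-6.9  3.5  8.9] x [23.  48.6]
top cap 74 up-top(99%) [-0.5 17.9 21.3] lat [-10.2   3.8  11.6] x [56.5 72.7]
top all 177 up-top(99%) [-0.6 16.6 21.1] lat [-10.    3.6  11.5] x [26.5 72. ]
```

Emit:
drive_tool --steps "0.005 -0.011 0.004 0 0 10 10;0.005 -0.011 0.004 0 0 20 10;0 0 0 0 0 28 10;0 0 0 0 0 28 10;0 0 0 0 0 28 10;0 0 0 0 0 28 10;0 0 0 0 0 28 10;0 0 0 0 0 28 10;0 0 0 0 0 28 10;0 0 0 0 0 28 10;0 0 0 0 0 22 10;0 0 0 0 0 16 10;0 0 0 0 0 10 10;0 0 0 0 0 5 10;0 0 0 0 0 0 10;0 0 0 0 0 0 10;0 0 0 0 0 0 10"

```text
time: 44.67
tcp_pos: [479.6, -54.0, 164.9]
tcp_rot: [-0.699, 0.021, -0.003, 0.715]
contact_force: [0.3, -0.0, -0.1]
grip_width: 17.0
```

```bash
python3 go.py 511 -67.4 150 -2.6
```

```text
t 44.67 tcp [479.6 -54.  164.9] q [-0.37  0.    1.9   0.01  1.27 -1.91] F [ 0.3 -0.  -0.1] w 17.0
axes x,y,z cols
 [[ 0.999 -0.026  0.034]
 [-0.033  0.022  0.999]
 [-0.027 -0.999  0.021]]
rotvec [-0.0209  0.0117 -0.0269] deg 2.1
shift now [ 32.2  13.7 -12.7]  shift after turn [ 32.   14.9 -12. ] world [ 31.4 -13.4 -14.9] 37.2
```

Emit:
drive_tool --steps "-0.007 0.004 -0.009 4 2 -2 10;-0.007 0.004 -0.009 7 4 -3 10;-0.007 0.004 -0.009 7 4 -3 10;0 0 0 7 3 -2 10;0 0 0 4 1 -1 10;0 0 0 2 0 0 10;0 0 0 0 0 0 10;0 0 0 0 0 0 10;0 0 0 0 0 0 10"

```text
time: 45.42
tcp_pos: [513.9, -71.4, 148.3]
tcp_rot: [0.708, -0.018, 0.019, -0.706]
contact_force: [0.2, 1.0, -1.2]
grip_width: 16.9
```

```bash
python3 go.py 511 -67.4 75 -2.6
```

```text
t 45.42 tcp [513.9 -71.4 148.3] q [-0.37  0.09  1.84 -0.    1.21 -1.89] F [ 0.2  1.  -1.2] w 16.9
axes x,y,z cols
 [[ 0.999  0.002  0.052]
 [-0.052 -0.003  0.999]
 [ 0.003 -1.    -0.003]]
rotvec [ 0.003  -0.007   0.0025] deg 0.5
shift now [-3.3 73.3  4.1]  shift after turn [-3.1 73.3  3.9] world [ -2.9   4.  -73.3] 73.4
```

Emit:
drive_tool --steps "0.003 -0.004 0.002 -1 3 1 10;0 -0.003 0 -1 6 1 10;0 0 0 -0.5 10 1 10;0 0 0 0 12 0.5 10;0 0 0 0 12 0 10;0 0 0 0 9 0 10;0 0 0 0 6 0 10;0 0 0 0 4 0 10;0 0 0 0 2 0 10;0 0 0 0 0 0 10;0 0 0 0 0 0 10;0 0 0 0 0 0 10"

```text
time: 46.42
tcp_pos: [510.0, -66.2, 78.0]
tcp_rot: [-0.707, 0.016, -0.015, 0.707]
contact_force: [-0.6, 0.7, -0.6]
grip_width: 16.7
```

```bash
python3 go.py 511 -67.4 62 -2.6
```

```text
t 46.42 tcp [510.  -66.2  78. ] q [-0.36  0.18  1.9   0.    1.06 -1.89] F [-0.6  0.7 -0.6] w 16.7
axes x,y,z cols
 [[ 0.999 -0.     0.044]
 [-0.044  0.001  0.999]
 [-0.    -1.     0.001]]
rotvec [-0.0007  0.0018 -0.0003] deg 0.1
shift now [ 1.1 16.  -1.2]  shift after turn [ 1.1 16.  -1.1] world [  1.   -1.2 -16. ] 16.1
```

Emit:
drive_tool --steps "0 0.001 0 0.5 2 -0.6 10;0 0 0 0.3 4 -0.4 10;0 0 0 0 4 0 10;0 0 0 0 3 0 10;0 0 0 0 2 0 10;0 0 0 0 0 0 10;0 0 0 0 0 0 10;0 0 0 0 0 0 10"

```text
time: 47.08
tcp_pos: [511.9, -68.5, 62.9]
tcp_rot: [0.708, -0.015, 0.016, -0.706]
contact_force: [-1.1, -1.1, -1.5]
grip_width: 17.0
```

```bash
python3 go.py 511 -67.4 38 -2.6
```

```text
t 47.08 tcp [511.9 -68.5  62.9] q [-0.37  0.21  1.9  -0.    1.03 -1.89] F [-1.1 -1.1 -1.5] w 17.0
axes x,y,z cols
 [[ 0.999  0.002  0.044]
 [-0.044 -0.002  0.999]
 [ 0.002 -1.    -0.002]]
rotvec [0.0016 0.0012 0.0022] deg 0.2
shift now [-1.  24.9  1.1]  shift after turn [-1.  24.9  1.1] world [ -0.9   1.1 -24.9] 25.0
```

Emit:
drive_tool --steps "0.001 0 0.002 -0.3 2 0.7 10;0 0 0 0 2 0.7 10;0 0 0 0 2 0.5 10;0 0 0 0 2 0.5 10;0 0 0 0 3 0.5 10;0 0 0 0 3 0.5 10;0 0 0 0 3 0.5 10"

```text
time: 47.67
tcp_pos: [514.2, -67.3, 46.8]
tcp_rot: [0.709, -0.014, 0.017, -0.705]
contact_force: [1.0, -3.2, 0.2]
grip_width: 16.9
```

```bash
python3 go.py 511 -67.4 38 -2.6
```

```text
t 47.67 tcp [514.2 -67.3  46.8] q [-0.36  0.24  1.9  -0.    0.99 -1.89] F [ 1.  -3.2  0.2] w 16.9
axes x,y,z cols
 [[ 0.999  0.005  0.044]
 [-0.044 -0.006  0.999]
 [ 0.006 -1.    -0.006]]
rotvec [0.006  0.0015 0.0057] deg 0.5
shift now [-3.3  8.8 -0.2]  shift after turn [-3.2  8.8 -0.2] world [-3.2 -0.1 -8.8] 9.4
```

Emit:
drive_tool --steps "0.005 0 0.005 -1 3 0 10;0 0 0 -1 3 0 10;0 0 0 0 3 0 10;0 0 0 0 3 0 10"

```text
time: 48.0
tcp_pos: [511.9, -66.7, 37.8]
tcp_rot: [-0.707, 0.017, -0.014, 0.707]
contact_force: [-18.7, 1.7, 44.7]
grip_width: 17.0
```

```bash
python3 go.py 511 -67.4 38 -2.6
```

```text
t 48.0 tcp [511.9 -66.7  37.8] q [-0.36  0.26  1.9  -0.    0.99 -1.89] F [-18.7   1.7  44.7] w 17.0
axes x,y,z cols
 [[ 0.999 -0.004  0.043]
 [-0.043  0.001  0.999]
 [-0.004 -1.     0.001]]
rotvec [-0.0011  0.0019 -0.0043] deg 0.3
shift now [-0.8 -0.2 -0.7]  shift after turn [-0.8 -0.2 -0.7] world [-0.9 -0.7  0.2] 1.1
```

Emit:
drive_tool --steps "0 0 0 0 0 0 10;0 0 0 0 -0.5 0 10;0 0 0 0 0 0 10;0 0 0 0 0 0 20;0 0 0 0 0 0 26;0 0 0 0 0 0 32;0 0 0 0 0 0 38;0 0 0 0 0 0 38"

```text
time: 48.67
tcp_pos: [510.5, -64.1, 37.2]
tcp_rot: [-0.705, 0.018, -0.013, 0.709]
contact_force: [0.1, 0.1, -0.2]
grip_width: 38.3
```

Emit:
drive_tool --steps "-0.005 0 -0.005 0 -3 -1.5 38;0 0 0 0 -6 -1 38;0 0 0 0 -12 0 38;0 0 0 0 -20 0 38;0 0 0 0 -28 0 38;0 0 0 0 -30 0 38;0 0 0 0 -30 0 38;0 0 0 -15 -25 0 38;0 0 0 -25 -25 0 38;0 0 0 -30 -25 0 20;0 0 0 -30 -15 0 0;0 0 0 -30 0 0 0;0 0 0 -20 0 0 0;0 0 0 -10 0 0 0;0 0 0 0 0 0 0;0 0 0 0 0 0 0;0 0 0 0 0 0 0"

```text
time: 50.08
tcp_pos: [344.6, -59.8, 276.6]
tcp_rot: [0.709, -0.012, 0.019, -0.705]
contact_force: [-0.5, -0.0, 0.8]
grip_width: -0.2
```

```bash
python3 go.py 450 -10 300 -2.6;python3 - <<'E'
from ortho import *
for n in('scene','top'):
  c=cam(n); save(c,n+'12.png'); s=c['frame'][120:280,270:430] if n=='scene' else c['frame'][140:260,270:400]
  cv2.imwrite('pics/%s12c.png'%n,cv2.resize(s[:,:,::-1],(720,590),interpolation=cv2.INTER_CUBIC))
  W=cloud(c).reshape(-1,3)
  for y in (56,-5,-67):
   m=(W[:,0]>430)&(W[:,0]<600)&(abs(W[:,1]-y)<16)&(W[:,2]>46)&(W[:,2]<66)
   q=W[m]; q=q[(abs(q[:,0]-514)<20)|(q[:,0]>560)|(q[:,0]<460)]
   if len(q)<10: continue
   k=np.polyfit(q[:,0]-510,q[:,1],1); kz=np.polyfit(q[:,0]-510,q[:,2],1)
   print(n,len(q),'yaw',np.degrees(k[0]).round(2),'y',k[1].round(1),'z',np.percentile(q[:,2],[50,98]).round(1),'zslope',kz[0].round(3),'x',q[:,0].min().round(),q[:,0].max().round(),'edges',np.percentile(q[:,1]-k[0]*(q[:,0]-510),[2,98]).round(1))
E
```

```text
t 50.08 tcp [344.6 -59.8 276.6] q [-0.52 -0.53  2.1  -0.    1.56 -2.05] F [-0.5 -0.   0.8] w -0.2
axes x,y,z cols
 [[ 0.999  0.01   0.044]
 [-0.044 -0.006  0.999]
 [ 0.01  -1.    -0.006]]
rotvec [0.0059 0.0011 0.0101] deg 0.7
shift now [103.3 -22.7  54.3]  shift after turn [103.1 -23.4  54.5] world [105.4  49.8  23.4] 118.9
scene 218 yaw -1.66 y 60.2 z [53.9 59.7] zslope 0.006 x 445.0 590.0 edges [47.  69.7]
scene 218 yaw -1.81 y -1.2 z [54.  59.8] zslope 0.013 x 433.0 580.0 edges [-14.8   8.7]
scene 199 yaw -1.62 y -63.5 z [53.3 58.7] zslope 0.009 x 442.0 587.0 edges [-76.8 -53.5]
top 210 yaw -2.52 y 55.8 z [54.6 60.1] zslope 0.017 x 441.0 587.0 edges [45.3 66.3]
top 213 yaw -2.27 y -5.7 z [54.6 59.3] zslope 0.013 x 430.0 576.0 edges [-15.3   5.4]
top 165 yaw -3.58 y -67.1 z [54.8 60.2] zslope 0.032 x 454.0 582.0 edges [-78.5 -55.4]
```

View pics/top12.png

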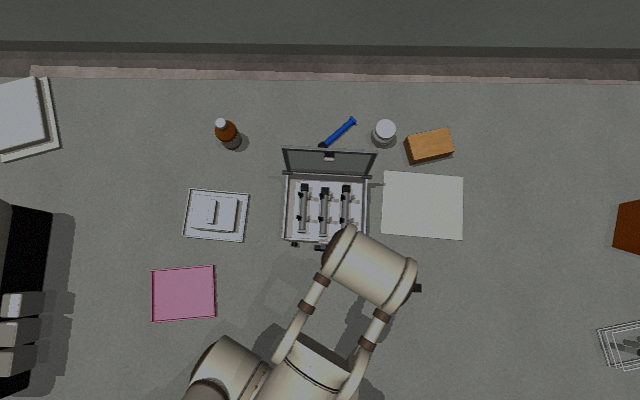

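View pics/scene12c.png

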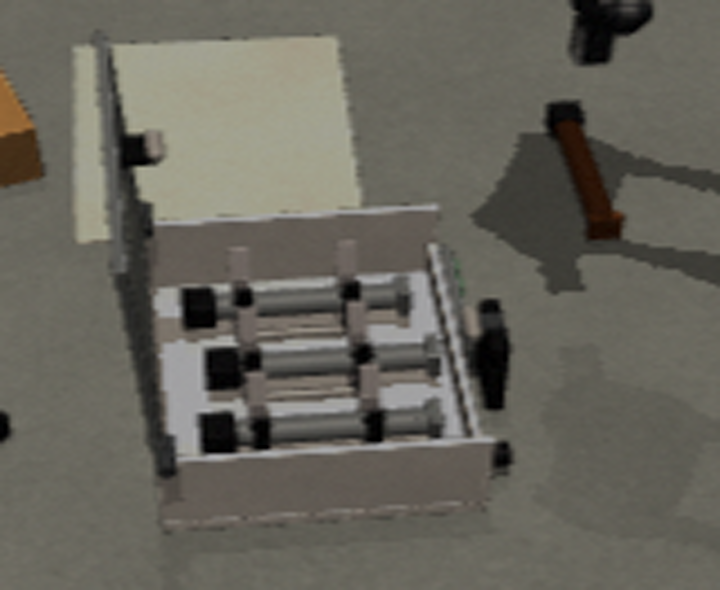

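Emit:
drive_tool --steps "0.003 0 0.005 0 -15 5 0;0.003 0 0.005 0 -25 8 0;0 0 0 10 -20 8 0;0 0 0 20 -10 8 0;0 0 0 28 -3 6 0;0 0 0 30 0 5 0;0 0 0 32 0 5 0;0 0 0 32 0 5 0;0 0 0 32 0 3 0;0 0 0 32 0 3 0;0 0 0 30 0 2 0;0 0 0 25 0 1 0;0 0 0 18 0 0 0;0 0 0 12 0 0 0;0 0 0 6 0 0 0;0 0 0 0 0 0 0;0 0 0 0 0 0 0;0 0 0 0 0 0 0"

```text
time: 51.68
tcp_pos: [679.0, -5.5, 328.9]
tcp_rot: [-0.704, 0.022, -0.004, 0.71]
contact_force: [0.3, -0.3, 0.1]
grip_width: -0.1
```

```bash
python3 go.py 662 -13 330 -2.6
python3 -c "
import numpy as np
for th in (1.625,1.5,1.4,1.2,1.0,.8,.6,.4,.3,.2,.1,.05,0):
    r=165
    x=606-r*np.cos(th)+8*np.sin(th); z=90+r*np.sin(th)+8*np.cos(th)
    print(th,(x+13).round(),(-10.4-.0454*(x+13-606)).round(1),z.round())"
```

```text
t 51.68 tcp [679.   -5.5 328.9] q [-0.19  0.41  1.1   0.    1.66 -1.72] F [ 0.3 -0.3  0.1] w -0.1
axes x,y,z cols
 [[ 0.999 -0.026  0.036]
 [-0.036  0.008  0.999]
 [-0.026 -1.     0.008]]
rotvec [-0.0075  0.0091 -0.0259] deg 1.6
shift now [-16.7  -0.7  -8.1]  shift after turn [-16.6  -1.1  -8.3] world [-17.   -7.5   1.1] 18.6
1.625 636.0 -11.8 254.0
1.5 615.0 -10.8 255.0
1.4 599.0 -10.1 254.0
1.2 567.0 -8.6 247.0
1.0 537.0 -7.2 233.0
0.8 510.0 -6.0 214.0
0.6 487.0 -5.0 190.0
0.4 470.0 -4.2 162.0
0.3 464.0 -3.9 146.0
0.2 459.0 -3.7 131.0
0.1 456.0 -3.6 114.0
0.05 455.0 -3.5 106.0
0 454.0 -3.5 98.0
```

Look, then descend behind the cover.

Emit:
drive_tool --steps "-0.004 0.004 -0.012 -2 3 -3 0;-0.004 0.004 -0.012 -2 8 -3 0;0 0 0 -2 12 -2 0;0 0 0 -2 14 0 0;0 0 0 0 14 0 0;0 0 0 0 10 0 0;0 0 0 0 6 0 0;0 0 0 0 3 0 0;0 0 0 0 0 0 0;0 0 0 0 0 0 0;0 0 0 0 0 0 0"

```text
time: 52.6
tcp_pos: [668.1, -12.5, 258.9]
tcp_rot: [0.708, -0.015, 0.016, -0.706]
contact_force: [-0.3, -0.6, 0.4]
grip_width: -0.6
```

```bash
python3 go.py 636 -12 254 -2.6;python3 - <<'E'
from h import *
c=cam('scene'); cv2.imwrite('pics/s13.png',cv2.resize(c['frame'][40:280,200:440,::-1],(600,600)))
E
```

```text
t 52.6 tcp [668.1 -12.5 258.9] q [-0.2   0.38  1.28 -0.    1.48 -1.73] F [-0.3 -0.6  0.4] w -0.6
axes x,y,z cols
 [[ 0.999  0.003  0.044]
 [-0.044 -0.002  0.999]
 [ 0.003 -1.    -0.002]]
rotvec [0.0015 0.0015 0.0027] deg 0.2
shift now [-32.1   4.8  -0.9]  shift after turn [-32.1   4.9  -1. ] world [-32.1   0.5  -4.9] 32.4
```

View pics/s13.png

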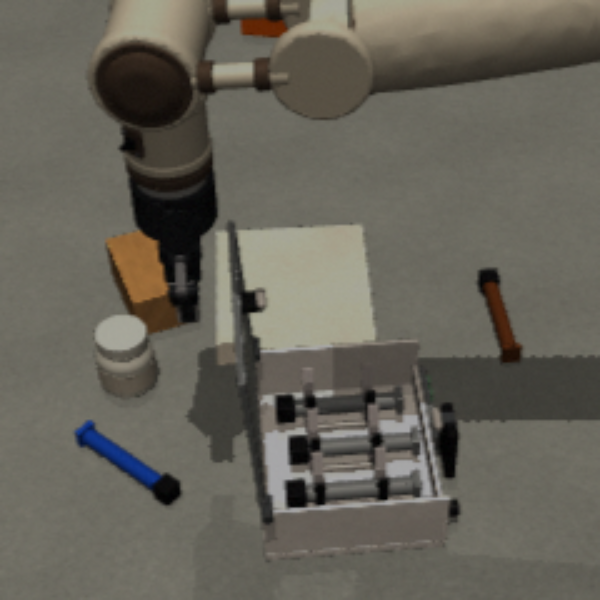

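Emit:
drive_tool --steps "0 0 0.002 -6 1 0 0;0 0 0 -8 1 0 0;0 0 0 -8 1 0 0;0 0 0 -8 0 0 0;0 0 0 -8 0 0 0;0 0 0 -8 0 0 0;0 0 0 -8 0 0 0;0 0 0 -8 0 0 0;0 0 0 0 0 0 0"

```text
time: 53.4
tcp_pos: [605.7, -10.0, 260.5]
tcp_rot: [0.708, -0.01, 0.021, -0.706]
contact_force: [-1.0, 0.2, -0.3]
grip_width: 0.2
```

```bash
python3 go.py 567 -9 247 -2.6;python3 - <<'E'
from h import *
c=cam('scene'); cv2.imwrite('pics/s14.png',cv2.resize(c['frame'][40:280,200:440,::-1],(600,600)))
E
```

```text
t 53.4 tcp [605.7 -10.  260.5] q [-0.22  0.21  1.48 -0.    1.44 -1.74] F [-1.   0.2 -0.3] w 0.2
axes x,y,z cols
 [[ 0.999  0.014  0.044]
 [-0.044 -0.004  0.999]
 [ 0.014 -1.    -0.003]]
rotvec [0.003  0.0017 0.0145] deg 0.9
shift now [-38.9  13.   -0.6]  shift after turn [-38.7  13.5  -0.7] world [-38.7   1.  -13.5] 41.0
```

View pics/s14.png

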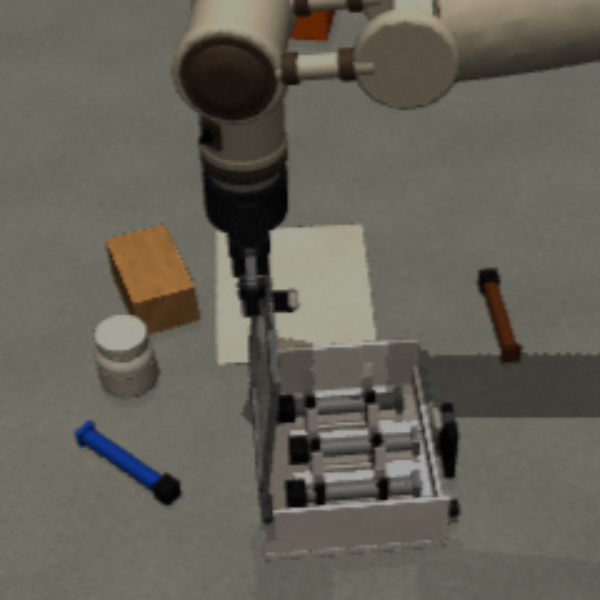

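Emit:
drive_tool --steps "0 0 0.007 -6 2 0 0;0 0 0.007 -8 2.5 0 0;0 0 0 -8 3 0 0;0 0 0 -8 3 0 0;0 0 0 -8 3 0 0;0 0 0 -8 4 0 0;0 0 0 -8 4 0 0;0 0 0 -8 4 0 0;0 0 0 -8 5 0 0;0 0 0 -7 5 0 0;0 0 0 0 0 0 0"

```text
time: 54.37
tcp_pos: [528.3, -7.4, 227.3]
tcp_rot: [0.709, -0.012, 0.019, -0.705]
contact_force: [0.8, -0.4, -0.5]
grip_width: 0.2
```

```bash
python3 go.py 510 -6 214 -2.6;python3 - <<'E'
from h import *
c=cam('scene'); cv2.imwrite('pics/s15.png',cv2.resize(c['frame'][40:280,200:440,::-1],(600,600)))
E
```

```text
t 54.37 tcp [528.3  -7.4 227.3] q [-0.24  0.03  1.74 -0.    1.36 -1.77] F [ 0.8 -0.4 -0.5] w 0.2
axes x,y,z cols
 [[ 0.999  0.011  0.044]
 [-0.044 -0.005  0.999]
 [ 0.011 -1.    -0.005]]
rotvec [0.0048 0.0018 0.0108] deg 0.7
shift now [-18.5  13.1   0.6]  shift after turn [-18.4  13.3   0.6] world [-18.3   1.4 -13.3] 22.7
```

View pics/s15.png

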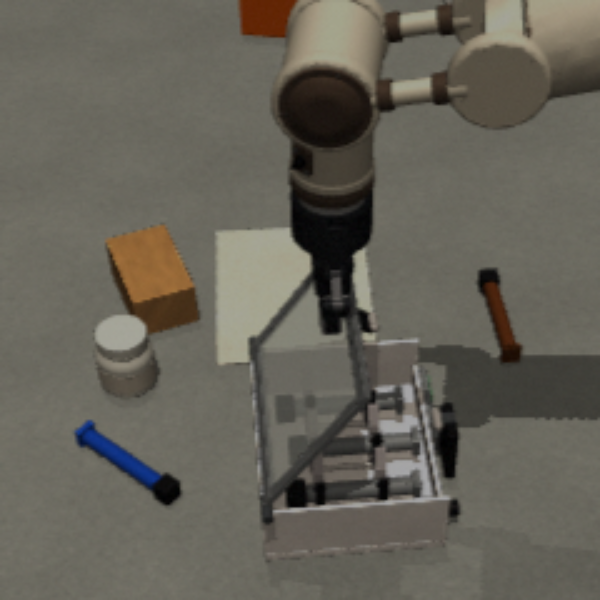

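Emit:
drive_tool --steps "0.002 0 0.005 -5 4 0 0;0.002 0 0.005 -7 5 0 0;0 0 0 -7 6 0 0;0 0 0 -6 6.5 0 0;0 0 0 -6 6.5 0 0;0 0 0 -6 7 0 0;0 0 0 -5 7 0 0;0 0 0 -4 7 0 0;0 0 0 -4 7.5 0 0;0 0 0 -3 7.5 0 0;0 0 0 0 0 0 0;0 0 0 0 0 0 0"

```text
time: 55.42
tcp_pos: [471.3, -5.0, 157.5]
tcp_rot: [-0.707, 0.016, -0.015, 0.707]
contact_force: [1.3, -1.0, -0.3]
grip_width: -0.1
```

```bash
python3 go.py 459 -4 131 -2.6;python3 - <<'E'
from h import *
c=cam('scene'); cv2.imwrite('pics/s16.png',cv2.resize(c['frame'][40:280,200:440,::-1],(600,600)))
E
```

```text
t 55.42 tcp [471.3  -5.  157.5] q [-0.27 -0.04  1.96 -0.    1.23 -1.79] F [ 1.3 -1.  -0.3] w -0.1
axes x,y,z cols
 [[ 0.999 -0.001  0.044]
 [-0.044  0.     0.999]
 [-0.001 -1.     0.   ]]
rotvec [-0.0002  0.0017 -0.0011] deg 0.1
shift now [-12.3  26.5   0.5]  shift after turn [-12.3  26.5   0.5] world [-12.3   1.  -26.5] 29.2
```

View pics/s16.png

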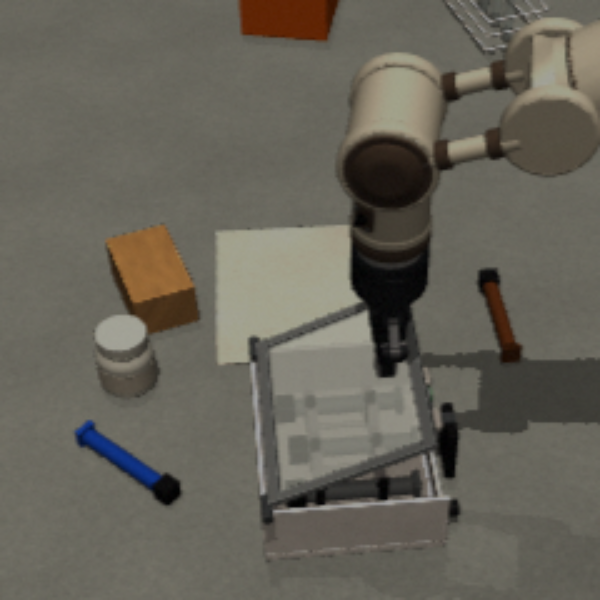

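Emit:
drive_tool --steps "0 0 0 0 -6 0 0;0 0 0 -6 -8 0 0;0 0 0 -10 -4 0 0;0 0 0 -10 0 0 0;0 0 0 -5 0 0 0;0 0 0 0 0 0 0;0 0 0 0 0 0 0;0 0 0 0 0 0 0"

```text
time: 56.13
tcp_pos: [441.1, -4.2, 182.2]
tcp_rot: [0.707, -0.013, 0.017, -0.706]
contact_force: [0.7, -0.6, -0.5]
grip_width: 0.3
```

```bash
python3 go.py 436 -3 165 -2.6
```

```text
t 56.13 tcp [441.1  -4.2 182.2] q [-0.28 -0.16  2.02 -0.    1.28 -1.81] F [ 0.7 -0.6 -0.5] w 0.3
axes x,y,z cols
 [[ 0.999  0.005  0.043]
 [-0.043 -0.002  0.999]
 [ 0.005 -1.    -0.001]]
rotvec [0.0014 0.0022 0.0054] deg 0.3
shift now [-5.2 17.2  1. ]  shift after turn [-5.2 17.2  1. ] world [ -5.1   1.2 -17.2] 18.0
```

Emit:
drive_tool --steps "0 0 0.005 -1 4 0.5 0;0 0 0 -1 7 0 0;0 0 0 -1 8 0 0;0 0 0 -1 8 0 0;0 0 0 -1 8 0 0;0 0 0 -1 8 0 0;0 0 0 -1 6 0 0;0 0 0 -1 5 0 0;0 0 0 0 0 0 0;0 0 0 0 0 0 0"

```text
time: 56.97
tcp_pos: [431.8, -3.2, 120.5]
tcp_rot: [0.707, -0.017, 0.014, -0.707]
contact_force: [1.0, -0.4, 0.4]
grip_width: -0.1
```

```bash
python3 go.py 430 -3 98 -2.6;python3 - <<'E'
from h import *
c=cam('scene'); cv2.imwrite('pics/s17.png',cv2.resize(c['frame'][40:280,200:440,::-1],(600,600)))
E
```

```text
t 56.97 tcp [431.8  -3.2 120.5] q [-0.29 -0.1   2.09 -0.    1.15 -1.81] F [ 1.  -0.4  0.4] w -0.1
axes x,y,z cols
 [[ 0.999 -0.004  0.043]
 [-0.043 -0.     0.999]
 [-0.004 -1.    -0.001]]
rotvec [ 0.0006  0.0021 -0.0038] deg 0.3
shift now [-1.7 22.5  0.1]  shift after turn [-1.8 22.5  0.1] world [ -1.8   0.2 -22.5] 22.6
```

View pics/s17.png

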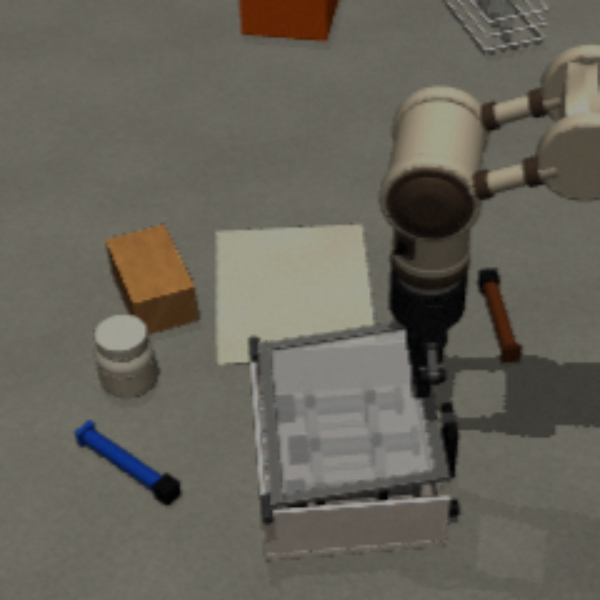

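Emit:
drive_tool --steps "0 0 -0.003 0 3 0 0;0 0 0 0 4 0 0;0 0 0 0 4 0 0;0 0 0 0 4 0 0;0 0 0 0 4 0 0"

```text
time: 57.43
tcp_pos: [432.8, -3.5, 103.0]
tcp_rot: [0.707, -0.015, 0.016, -0.706]
contact_force: [-1.3, 0.4, 1.9]
grip_width: 0.2
```

```bash
python3 go.py 430 -3 98 -2.6
```

```text
t 57.43 tcp [432.8  -3.5 103. ] q [-0.29 -0.07  2.11 -0.    1.11 -1.82] F [-1.3  0.4  1.9] w 0.2
axes x,y,z cols
 [[ 0.999  0.001  0.043]
 [-0.043 -0.002  0.999]
 [ 0.001 -1.    -0.001]]
rotvec [0.0015 0.0027 0.0013] deg 0.2
shift now [-2.8  5.   0.4]  shift after turn [-2.8  5.   0.4] world [-2.8  0.5 -5. ] 5.7
```

Emit:
drive_tool --steps "0 0 0 -1 3 0 0;0 0 0 -0.5 3 0 0;0 0 0 0 4 0 0;0 0 0 0 4 0 0"

```text
time: 57.77
tcp_pos: [432.2, -3.6, 97.0]
tcp_rot: [0.707, -0.016, 0.013, -0.706]
contact_force: [-22.3, 4.6, 48.1]
grip_width: 0.2
```

```bash
python3 go.py 430 -3 98 -2.6
```

```text
t 57.77 tcp [432.2  -3.6  97. ] q [-0.29 -0.06  2.11 -0.    1.1  -1.82] F [-22.3   4.6  48.1] w 0.2
axes x,y,z cols
 [[ 0.999 -0.003  0.041]
 [-0.041 -0.001  0.999]
 [-0.003 -1.    -0.002]]
rotvec [ 0.0016  0.0044 -0.0032] deg 0.3
shift now [-2.2 -1.   0.6]  shift after turn [-2.2 -1.   0.5] world [-2.2  0.6  1. ] 2.5
```

Bottomed at z=97 with 48 N. Retract and check.

Emit:
drive_tool --steps "0 0 0 0 -1 0 0;0 0 0 0 -3 0 0;0 0 0 0 -8 0 0;0 0 0 0 -15 0 0;0 0 0 0 -22 0 0;0 0 0 0 -25 0 0;0 0 0 -10 -25 0 0;0 0 0 -15 -20 0 0;0 0 0 -20 -10 0 0;0 0 0 -20 0 -10 0;0 0 0 -10 0 -15 0;0 0 0 0 0 -20 0;0 0 0 0 0 -25 0;0 0 0 0 0 -25 0;0 0 0 0 0 -20 0;0 0 0 0 0 -10 0;0 0 0 0 0 0 0;0 0 0 0 0 0 0"

```text
time: 59.27
tcp_pos: [348.5, -129.6, 235.6]
tcp_rot: [0.708, -0.013, 0.015, -0.706]
contact_force: [0.4, -0.3, -0.2]
grip_width: -0.1
```

```bash
python3 - <<'E'
from h import *
o=manip.get_obs(); print(o['time'],o['tcp_pos'].round(0))
for n in('scene','top'):
  c=cam(n); save(c,n+'18.png'); W=cloud(c).reshape(-1,3)
  m=(W[:,0]>405)&(W[:,0]<615)&(W[:,1]>-125)&(W[:,1]<108)&(W[:,2]>88)&(W[:,2]<115)
  q=W[m]; k=np.linalg.lstsq(np.c_[q[:,0]-606,q[:,1],np.ones(len(q))],q[:,2],rcond=None)[0]; print(n,len(q),'z=',k.round(4))
  for nm,b in (('front',(405,430)),('rear',(590,612))):
    s=q[(q[:,0]>b[0])&(q[:,0]<b[1])]; print(nm,len(s),np.percentile(s[:,2],[10,50,90]).round(1) if len(s) else '')
  s=c['frame'][120:280,270:430] if n=='scene' else c['frame'][140:260,270:400]
  cv2.imwrite('pics/%s18c.png'%n,cv2.resize(s[:,:,::-1],(720,590),interpolation=cv2.INTER_CUBIC))
E
```

```text
59.2667 [ 348. -130.  236.]
scene 4416 z= [1.90000e-03 4.00000e-04 9.46283e+01]
front 246 [ 94.6  97.4 100.5]
rear 376 [ 93.8  97.5 100.1]
top 5303 z= [-1.00000e-03 -2.10000e-03  9.48598e+01]
front 431 [ 94.8  97.9 100.4]
rear 303 [ 95.1  97.7 100.4]
```

View pics/scene18c.png

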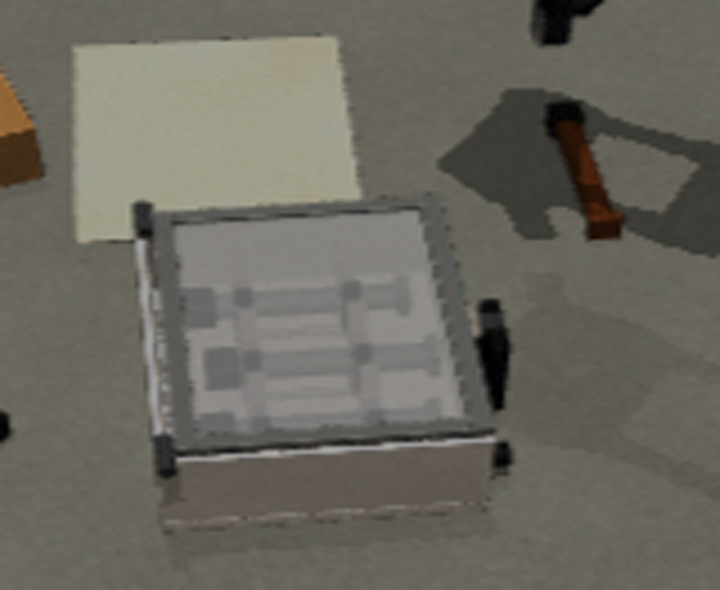

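View pics/top18.png

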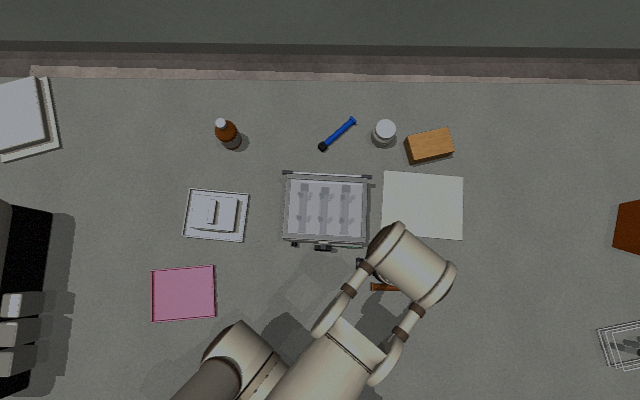

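```bash
python3 -c "
from workcell import manip
print(manip.finish_job())"
```

```text
the job is handed in; nothing more can be done
None
```

The job is handed in at about 59 s of the 210 s allowed. The interface reports no verdict, so what follows is from my own last checks.

- **Cartridge:** it was gripped by its rib and set in the white tray. Both cameras put its centre within about 2 mm of the tray's centre. Its top measured 38.5 mm above the bench, which fits lying flat on the tray floor.
- **Tubes:** all three went into clips 2, 1 and 0 in turn. Each pressed past its jaw to a hard stop at seat height. With the cover still open, the pictures showed evenly spaced tubes (about 62 mm apart), their tops at about 55 mm, and the jaws over them. The tube in clip 1 sits roughly 12 mm towards the front, inside the 26 mm limit.
- **Cover:** it was pushed shut from behind and then pressed down at the free edge to a hard stop at 97 mm with 48 N. After I backed away, its measured slope was under 0.002 rad, with the front and rear both at about 97.5 mm.
- **Other objects:** in the last top view the bottle, jar and carton look unmoved. I did not measure their positions.
- **Disagreements:** the two cameras differed by 3 to 5 mm in places. I averaged them and corrected against the gripper's own position. The finger opening read about 17 mm on the 20 mm tubes, and I took this as a bias in the reading.

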